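Pack out the gap under a bridge clamp with loose plates until it is snug

ROBOT

A 7-joint arm with a two-finger parallel gripper is mounted at the origin on a cart in front of the work surface, level with it; the furniture and walls round the work are solid. World frame = base frame: x ahead of the robot, y to its left, z up, the work surface at z = 0. Lengths are in m, angles in rad, forces in N, time in s.
With the tool pointing down it reaches from about 0.35 to 0.9 m from the base axis. Payload 8.1 kg.
Tool frame: the origin (TCP) lies on the centre line of the jaws, within the pads' length; the fingertips stand arm.tip_extent ahead of it and the grasp point (between the pads) lies 3 mm ahead of it (arm.tip_extent is the distance from the TCP to the fingertips, in m); y points along the fingers, z is the direction in which the jaws open and shut, and the axes are right-handed (so a half turn about y gives the same grasp; the last joint's range is limited). The gripper opens to 92 mm and grips with 3 to 60 N. Pads are 19 mm wide; open, the fingers measure 130 mm over their backs; the gripper's body (75 mm by 190 mm) begins 47 mm behind the grasp point.
Start: joints at [-1.404, 0.434, 0.025, 1.573, -0.012, 1.134, -0.075], TCP at [0.167, 0.602, 0.249] pointing down, gripper open.
Joint ranges: [-2.62, 2.62], [-0.44, 2.09], [-1.27, 1.32], [0.08, 2.57], [-1.32, 4.46], [0.12, 2], [-2.74, 2.74]. Speed limits (rad/s): [2.22, 2.22, 3.01, 3.01, 3.14, 3.14, 3.14].

INTERFACE

Orientations are given as a rotation vector (axis times angle).
In Python, from cell import observe, get_image, sign_off, boxes_of, place_of, arm gives the robot as it stands.
- The arm moves only by the tool arm_command, never from a script. Its argument "plan" is a list of rows, each a list of 2 entries, a list of its own where there are three numbers: the shift along the tool's x, y, z in m, then the turn, a rotation vector about the tool's x, y, z in degrees. In form: [[[tx, ty, tz], [ax, ay, az]], ...]. A call has 1 to 5 rows; each row is the pose to reach, as a shift and turn from the pose commanded when the call began, along the tool's axes at that moment; what a row does not reach only later rows make up. A row lasts 1/10 s, in which the tool goes at most 50 mm and 8.59 degrees, less where a joint would pass 70% of its speed; a pose out of reach is approached as far as the arm can. A call with a gripper value outside its range is refused whole. "fingers" is the closure, from -1 (fully open) to 1 (shut), set as the call begins (left out, the last holds). The fingers move at their own pace and stop on an object; "squeeze" is the grip in N (left out, the last holds). Time passes only in rows, so rows that repeat a pose let the fingers close. It gives the time, the measured TCP pose, the force and the opening at its end, in the units of the state.
- observe(): the state, without advancing time (a new reading comes with each control period).
- get_image(name): name is "scene" or "top" or "wrist"; returns a dict with "color" (400x640x3 uint8, red, green, blue), "camera_matrix" (3x3 intrinsics, pixels), "world_to_cam" (4x4, takes a point from world to camera coordinates); the wrist camera has in their place "mount" (4x4, takes a point from camera to tool coordinates, whose origin is the TCP and whose axes are the tool frame's). Camera axes: x right, y up, looking along -z (the intrinsics and any distortion apply to the point x, -y, -z); pixel columns grow to the right and rows downward; lengths in m; the calibration is good to about 2 mm. A picture is of the moment at which its call begins: read the wrist's pose just before it. There is no depth.
- sign_off(): hands the job in, once; it reports no verdict.
Trained networks look in a picture, given as the dict that the camera call returned (one of the last four; its "shot" number tells which), for a name from the list of things; names that differ only in an ending like _2 or _b are one class to them, and where a whole thing is asked for, a point or a joint stands for the part that bears it (a point fixed in the world has none). Each returns a list of dicts, best first, with "confidence" (0 to 1); they miss things now and then, are a little off and sometimes report something else, mostly with a low value. They report only what shows in the picture. A call takes as long as a camera call. They do not tell look-alikes from the thing itself.
- boxes_of(picture, thing): "point" ([column, row] in pixels, amid what is visible of it).
- place_of(picture, thing): "point" ([column, row] in pixels: a listed point, or the origin of a listed thing).
The state is a dict: "clock": time; "joints": joint angles; "dq": joint speeds; "joint_efforts": joint torques, N m; "position": TCP position; "ee_rot": TCP orientation; "force": force on the tool from outside, world axes, zero at the start; "ft_torque": the same for the moment, N m; "width": opening from 0.0 (shut) to 1.0 (fully open).
Only numpy, scipy, OpenCV 4.12 (cv2) and the standard library are available. Lean on these libraries where they do the work, as an engineer would, in place of code of your own. Each camera call takes 0.05 s, during which the arm holds its last target.

TASK

Pack out the gap under the crossbar of the bridge clamp: from its open front, slide in the thick plate first and then the thin plates on top of it, one at a time and each pushed fully home against the back stop, until the gap is snug, that is until no further thin plate will go in. Leave any plate that is not needed lying on the bench clear of the clamp, and leave the bottle, the tin and the stone beside the clamp where they stand.

Things in the scene. Friction and masses are not known exactly. Their poses are not given: they have to be found in the camera images.
- clamp: bridge clamp fixed to the bench: grey bed (12 mm high, 130 wide, x = -10 to 75 mm), two upright steel posts (16 mm thick, at x = 24, y = +-40 mm, to 80 mm above the bench) and a dark steel crossbar. Origin on the bench (z = 0) below the middle of the bar's front lower edge; x from the open front into the clamp (plates slide in along +x), y left seen so, z up
- back_stop (a point): foot of the clamp's upright back stop, at x = 55, y = 0, z = 12 mm of the clamp; the stop is 56 mm wide and rises 34 mm from here. A plate that is home lies on the bed or on another plate and touches the stop: its middle is 65 mm in front of this point and 75 mm of it stick out in front of the bar
- tongue_end (a point): front end of the bed's tongue, on its top, at x = -52, y = 0, z = 12 mm of the clamp. The tongue is 34 mm wide, narrower than a plate, so that fingers pass on both sides of it; it runs level into the bed
- bar_under (a point): middle of the front lower edge of the clamp's crossbar (40 mm deep, 112 wide, 14 thick; front edge rounded, 7 mm radius; nuts 11 mm high on top); axes as the clamp's. The bar stands 20.5 to 30 mm above the bed (32.5 to 42 mm above the bench), different each time, and is locked: pushing does not shift it
- thick_plate: flat dull grey light-metal packing plate, 130 x 44 x 12 mm, 0.1 to 0.2 kg, the only thick one; starts lying flat on the bench; origin at its middle (6 mm above its underside); x along its length, y across its width, z through its thickness
- thin_plate_1: flat dull grey light-metal packing plate, 130 x 44 x 6 mm, 0.05 to 0.12 kg, one of three alike; starts lying flat on the bench; origin at its middle (3 mm above its underside); x along its length, y across its width, z through its thickness
- thin_plate_2: flat dull grey light-metal packing plate, 130 x 44 x 6 mm, 0.05 to 0.12 kg, one of three alike; starts lying flat on the bench; origin at its middle (3 mm above its underside); x along its length, y across its width, z through its thickness
- thin_plate_3: flat dull grey light-metal packing plate, 130 x 44 x 6 mm, 0.05 to 0.12 kg, one of three alike; starts lying flat on the bench; origin at its middle (3 mm above its underside); x along its length, y across its width, z through its thickness
- nail_tin: bystander: round grey tin, 52 mm across, 34 mm high, standing about 110 mm to the right of the clamp's middle; origin under its centre
- stone: bystander: dark abrasive stone, 26 x 98 x 20 mm, lying about 110 mm to the left of the clamp's middle; origin under its centre, y along its length
- oil_bottle: bystander: small cream bottle with a red cap, 35 mm across, 73 mm high, standing right of the clamp's back; origin under its centre
Things that resemble listed ones, but are neither listed nor needed, are in the scene too. What is shaped like the thin_plate_2 but turquoise is not meant.

How it is judged:
By the outcome, as a careful person would: the job done as asked, in the order asked, and still so for the second after the job is handed in, with the robot touching nothing.
It also fails if it takes over 69 s, if anything falls off the work surface, if the arm or the gripper's body presses on something with over 40 N, if the wrist force passes 120 N, or if a joint passes its speed limit or range.

## Working session

There is one attempt and no reset: what is moved stays moved. The work goes in short steps, Python scripts to look and compute and a tool call to move; the robot and the scene stay as the last step left them, time stands still between calls to the robot, and variables do not carry over. Pictures are saved under pics/ and viewed, and the job is handed in when it is done.

Besides the shell and the picture viewer there is one more tool, called as name(argument=value, ...), one argument or row to a line, values as JSON. arm_command: Moves the arm, as the interface text tells. Its arguments: {"type":"object","properties":{"plan":{"type":"array","items":{"type":"array"}},"fingers":{"type":"number"},"squeeze":{"type":"number"}},"required":["plan"]}

```bash
ls -la; mkdir -p pics
python3 - <<'E'
from cell import *
import cv2,numpy as np
print(observe()); print(arm.tip_extent, [a for a in dir(arm) if a[0]!='_'])
for n in("scene","top","wrist"):
    p=get_image(n); cv2.imwrite(f"pics/{n}0.png",p["color"][:,:,::-1])
    print(n,p["camera_matrix"],p.get("world_to_cam"),p.get("mount"),[k for k in p])
E
```

```text
total 12
drwxr-xr-x  3 agent agent 4096 Dec  7 06:41 .
drwxr-xr-x 23 root  root  4096 Dec  7 06:41 ..
drwxr-xr-x  2 agent agent 4096 Dec  7 06:41 pics
{'clock': 0.0, 'joints': array([-1.40361763,  0.43519797,  0.0249737 ,  1.57406685, -0.01159787,
        1.13398153, -0.07511743]), 'dq': array([-0.00102464, -0.00115216,  0.00042582,  0.00126135, -0.00051569,
       -0.00164041,  0.00131647]), 'joint_efforts': array([-6.19582206e-04, -6.67852378e+01,  9.84436311e-01, -3.14458394e+01,
       -6.06432371e-02,  4.25976701e-02,  1.54101986e-04]), 'position': array([0.16650396, 0.60194004, 0.24797218]), 'ee_rot': array([-1.56190519,  0.21192964, -0.21182902]), 'force': array([-0.65176553, -0.35742719, -0.15003038]), 'ft_torque': array([-0.00348874, -0.02614787,  0.04299409]), 'width': 1.002512950812462}
0.022 ['PlanningError', 'tip_extent']
scene [[362.15432899   0.         317.38169717]
 [  0.         362.15432899 194.5383349 ]
 [  0.           0.           1.        ]] [[ 0.49658045 -0.8679392  -0.00945548 -0.38905435]
 [ 0.67889543  0.38158764  0.6272893  -0.3458898 ]
 [-0.54084088 -0.3
[... 283 characters left out ...]
01 -0.99987067 -0.01235735 -0.16014046]
 [ 0.99357208  0.00883339  0.11285606 -0.54336565]
 [-0.11273231 -0.01343955  0.9935345  -1.55481174]
 [ 0.          0.          0.          1.        ]] None ['color', 'camera_matrix', 'world_to_cam', 'shot']
wrist [[329.31797167   0.         319.67713836]
 [  0.         329.31797167 202.26706864]
 [  0.           0.           1.        ]] None [[ 2.07525533e-03 -9.59186817e-01 -2.82765526e-01 -7.62894113e-02]
 [-5.93916308e-04  2.82764903e-01 -9.59189062e-01 -1.37784385e-01]
 [ 9.99997670e-01  2.15850127e-03  1.71326762e-05  1.69439389e-03]
 [ 0.00000000e+00  0.00000000e+00  0.00000000e+00  1.00000000e+00]] ['color', 'camera_matrix', 'mount', 'shot']
```

View pics/scene0.png

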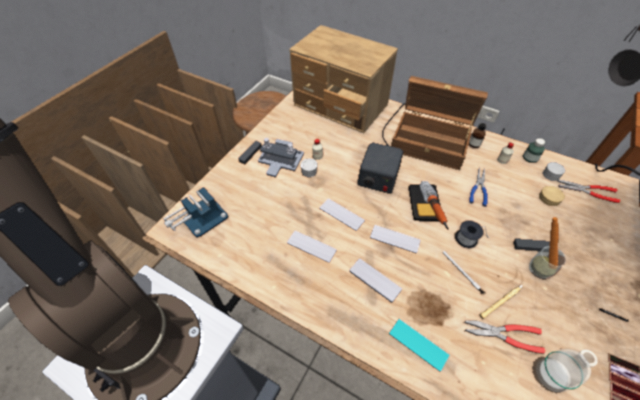

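View pics/top0.png

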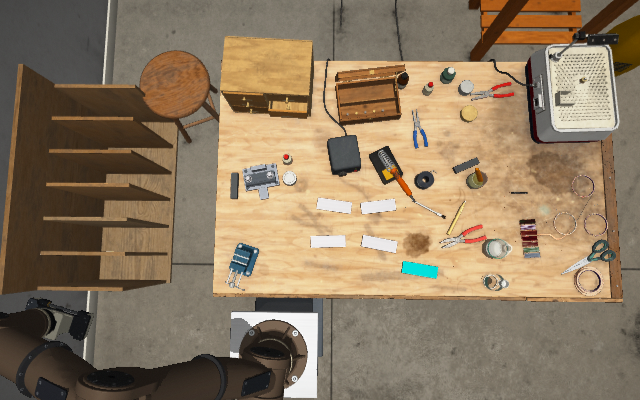

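View pics/wrist0.png

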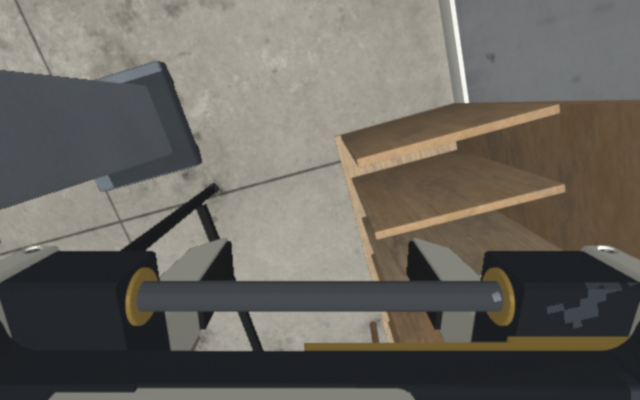

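```bash
cat > h.py <<'E'
from cell import *
import cv2,numpy as np
from scipy.spatial.transform import Rotation as R
np.set_printoptions(precision=4,suppress=True)
def cam(name,s=None):
    s=s or observe(); p=get_image(name)
    if "mount" in p:
        T=np.eye(4);T[:3,:3]=R.from_rotvec(s["ee_rot"]).as_matrix();T[:3,3]=s["position"]
        p["c2w"]=T@p["mount"]
    else: p["c2w"]=np.linalg.inv(p["world_to_cam"])
    return p
def ray(p,uv,z=0.):
    K=p["camera_matrix"];d=np.linalg.inv(K)@np.array([uv[0],uv[1],1.]);d=np.array([d[0],-d[1],-d[2]])
    d=p["c2w"][:3,:3]@d;o=p["c2w"][:3,3];return o+d*(z-o[2])/d[2]
def proj(p,X):
    c=np.linalg.inv(p["c2w"])@np.r_[X,1];v=p["camera_matrix"]@np.array([c[0],-c[1],-c[2]]);return v[:2]/v[2]
def save(p,n,crop=None,f=1):
    im=p["color"][:,:,::-1]
    if crop: a,b,c,d=crop; im=im[b:d,a:c]
    if f!=1: im=cv2.resize(im,None,fx=f,fy=f,interpolation=cv2.INTER_CUBIC)
    cv2.imwrite(f"pics/{n}.png",im)
def rel(tgt_pos,tgt_R):
    "shift/turn in current tool axes to target"
    s=observe();R0=R.from_rotvec(s["ee_rot"]);
    print("shift mm",1e3*R0.inv().apply(np.array(tgt_pos)-s["position"]),"turn deg",np.degrees((R0.inv()*tgt_R).as_rotvec()))
def st():
    s=observe();M=R.from_rotvec(s["ee_rot"]).as_matrix()
    print("t",round(s["clock"],2),"pos",s["position"],"F",s["force"],"T",s["ft_torque"],"w",s["width"]*92,"\nR",M.tolist(),"\nq",s["joints"]);return s
E
python3 - <<'E'
from h import *
s=st()
for n in("top","scene"):
    p=cam(n)
    for t,z in [("clamp",0),("back_stop",.012),("tongue_end",.012),("bar_under",.037),("thick_plate",.006),("thin_plate_1",.003),("nail_tin",0),("stone",0),("oil_bottle",0)]:
        for f in (place_of,):
            for r in f(p,t)[:5]: print(n,t,np.round(r["point"],1),round(r["confidence"],2),ray(p,r["point"],z)[:2])
E
```

```text
t 0.15 pos [0.1665 0.602  0.2481] F [-0.1343  0.4999  0.1589] T [-0.0529  0.0336  0.0195] w 92.15475062895455 
R [[0.9637948239463427, -0.00022132721394507726, 0.26664487309622587], [-0.26664494316337745, -0.0012042544656070686, 0.9637940776206196], [0.00010779442114081106, -0.9999992503924421, -0.001219670003049289]] 
q [-1.4036  0.4351  0.025   1.5739 -0.0116  1.134  -0.0751]
top clamp [260.2 189. ] 0.59 [0.605  0.0628]
top back_stop [261.3 173.9] 0.87 [0.6607 0.0584]
top tongue_end [265.1 199.2] 0.81 [0.5648 0.0417]
top tongue_end [332.2 205.4] 0.69 [ 0.5437 -0.2094]
top bar_under [262.  183.5] 0.83 [0.6201 0.0512]
top thick_plate [379.5 241.1] 0.56 [ 0.4129 -0.3855]
top thin_plate_1 [420.  270.7] 0.97 [ 0.306  -0.5338]
top thin_plate_1 [333.8 205.9] 0.91 [ 0.5428 -0.2156]
top thin_plate_1 [378.3 207.1] 0.78 [ 0.5398 -0.3821]
top thin_plate_1 [328.2 241.7] 0.76 [ 0.4089 -0.1956]
top nail_tin [290. 182.] 0.65 [ 0.6327 -0.0494]
top stone [235.1 183.2] 0.64 [0.6264 0.1587]
top stone [379.5 243.7] 0.4 [ 0.4035 -0.3862]
top oil_bottle [292.4 164.3] 0.54 [ 0.7009 -0.0574]
scene clamp [278.7 166.6] 0.74 [0.6154 0.0473]
scene back_stop [283.7 147.8] 0.71 [0.686 0.073]
scene tongue_end [271.1 176. ] 0.61 [0.5616 0.0385]
scene bar_under [275.  159.9] 0.9 [0.6063 0.051 ]
scene bar_under [271.7 174.7] 0.43 [0.5496 0.0249]
scene thick_plate [376.7 277.4] 0.7 [ 0.4123 -0.3849]
scene thin_plate_1 [419.4 342.6] 0.96 [ 0.3147 -0.5332]
scene thin_plate_1 [343.4 214.4] 0.67 [ 0.5471 -0.2215]
scene thin_plate_1 [395.8 241.6] 0.66 [ 0.536  -0.3868]
scene thin_plate_1 [312.5 244.1] 0.58 [ 0.4181 -0.1939]
scene nail_tin [309.9 170.7] 0.55 [ 0.6491 -0.0494]
scene stone [249.2 153.4] 0.66 [0.6176 0.1665]
scene oil_bottle [316.8 156.2] 0.67 [ 0.7161 -0.0363]
```

```bash
cat >> h.py <<'E'
def down(yaw): # tool x at yaw deg in world, tool y down
    y=np.radians(yaw);x=np.array([np.cos(y),np.sin(y),0]);yy=np.array([0,0,-1.]);return R.from_matrix(np.c_[x,yy,np.cross(x,yy)])
E
python3 - <<'E'
from h import *
rel([.49,.035,.22],down(10))
E
```

```text
shift mm [ 462.9742   28.7215 -460.6235] turn deg [ -0.0035 -25.4646   0.0013]
```

arm_command(
  plan=[
    [[0.035,0,-0.035],[0,0,0]],
    [[0.07,0,-0.07],[0,0,0]],
    [[0.105,0.0,-0.105],[0,0,0]],
    [[0.14,0,-0.14],[0,0,0]],
    [[0.175,0,-0.175],[0,0,0]],
  ],
  fingers=-1,
  squeeze=40,
)

```text
clock: 1.65
position: [0.2894, 0.3853, 0.2489]
ee_rot: [-1.56, 0.212, -0.212]
force: [0.9, 0.3, -0.2]
width: 1.0
```

Run:
```python
from h import *
st();rel([.49,.035,.22],down(10))
```

```text
t 1.65 pos [0.2894 0.3853 0.2489] F [ 0.8531  0.3434 -0.2331] T [ 0.0547 -0.0806  0.0395] w 91.97609169168881 
R [[0.9638003116149418, 0.00034126348567498077, 0.26662491044569403], [-0.2666250702881563, 0.000570856123920882, 0.9638001587554971], [0.00017670533875321914, -0.999999778831235, 0.0006411807109770185]] 
q [-1.1111  0.1999  0.0874  1.9162 -0.0203  1.0256  0.2859]
shift mm [ 286.7353   28.7881 -284.1113] turn deg [ -0.0339 -25.4635   0.0181]
```

arm_command(
  plan=[
    [[0.17,0.015,-0.17],[0,-25.5,0]],
    [[0.17,0.015,-0.17],[0,-25.5,0]],
    [[0.17,0.015,-0.17],[0,-25.5,0]],
    [[0.17,0.015,-0.17],[0,-25.5,0]],
    [[0.17,0.015,-0.17],[0,-25.5,0]],
  ],
)

```text
clock: 2.15
position: [0.4032, 0.1846, 0.2346]
ee_rot: [-1.566, -0.14, 0.139]
force: [0.4, 1.0, 0.2]
width: 1.003
```

Run:
```python
from h import *
st();rel([.49,.035,.22],down(10))
```

```text
t 2.15 pos [0.4032 0.1846 0.2346] F [0.3986 0.9662 0.2141] T [ 0.1029 -0.0459  0.0187] w 92.26905557071109 
R [[0.9842285609186985, 0.0008802729741349546, -0.17689930749270588], [0.17689865453388604, 0.0007719288888016207, 0.9842287692147043], [0.0010029436717684526, -0.999999314622406, 0.0006040353546098443]] 
q [-0.721   0.1481  0.1951  2.0246 -0.0349  0.9709  1.2404]
shift mm [  58.9202   14.5639 -162.5509] turn deg [-0.0347  0.1892  0.0574]
```

arm_command(
  plan=[
    [[0.06,0.015,-0.16],[0,0,0]],
    [[0.06,0.015,-0.16],[0,0,0]],
    [[0.06,0.015,-0.16],[0,0,0]],
    [[0.06,0.015,-0.16],[0,0,0]],
    [[0.06,0.015,-0.16],[0,0,0]],
  ],
)

```text
clock: 2.65
position: [0.4908, 0.0353, 0.2193]
ee_rot: [-1.568, -0.133, 0.132]
force: [-0.4, 0.2, -0.6]
width: 0.997
```

Run:
```python
from h import *
s=st();p=cam("wrist",s);save(p,"w1")
import pickle;pickle.dump({k:p[k] for k in p},open("w1.pkl","wb"))
for t,z in [("back_stop",.012),("tongue_end",.012),("bar_under",.037)]:
  for r in place_of(p,t)[:2]: print(t,np.round(r["point"],1),round(r["confidence"],2),ray(p,r["point"],z)[:2])
```

```text
t 2.65 pos [0.4908 0.0353 0.2193] F [-0.4436  0.1996 -0.5652] T [ 0.0839  0.0236 -0.0422] w 91.69177780815579 
R [[0.985709386731908, 0.0008044916683539738, -0.16845283524405802], [0.16845386179708768, -0.0014486953024469562, 0.9857084750206668], [0.0005489574244780804, -0.9999986270365957, -0.0015635122864541828]] 
q [-0.4416  0.2487  0.3194  1.9496 -0.0928  0.9569  1.6622]
back_stop [320.6 330. ] 0.91 [0.6785 0.0694]
back_stop [ 85.8 186.3] 0.69 [ 0.5409 -0.2106]
tongue_end [315.5 245.8] 0.84 [0.5683 0.0448]
bar_under [319.3 298.6] 0.95 [0.6193 0.0578]
```

View pics/w1.png

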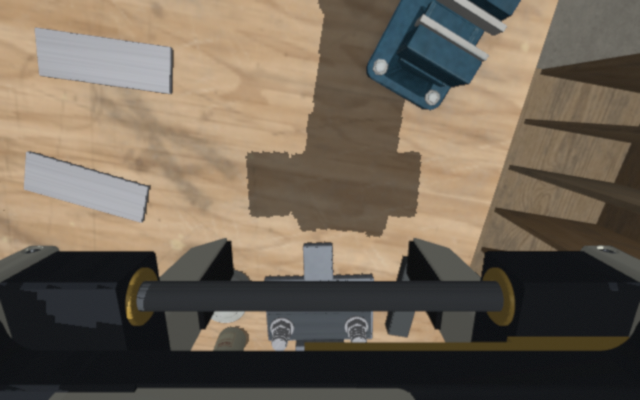

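Run:
```python
from h import *
rel([.536,.039,.11],down(12.6)*R.from_rotvec([0,0,-np.radians(50)]))
rel([.536,.039,.11],down(12.6))
```

```text
shift mm [ 45.972  109.3599  -9.6486] turn deg [  1.0394  -2.323  -49.9961]
shift mm [ 45.972  109.3599  -9.6486] turn deg [-0.0384 -2.4646 -0.004 ]
```

arm_command(
  plan=[
    [[0.03,0.02,-0.005],[0,-0.5,-8.5]],
    [[0.045,0.05,-0.01],[0.5,-1,-17]],
    [[0.045,0.08,-0.01],[0.8,-1.5,-25]],
    [[0.045,0.1,-0.01],[1,-2,-34]],
    [[0.045,0.11,-0.01],[1,-2.3,-42]],
  ],
)

```text
clock: 3.35
position: [0.5372, 0.0666, 0.1416]
ee_rot: [-1.442, -0.48, -0.183]
force: [0.3, 1.1, -0.1]
width: 1.001
```

Run:
```python
from h import *
s=st();p=cam("wrist",s);p["color"]=p["color"];save(p,"w2")
import pickle;pickle.dump({k:p[k] for k in p},open("w2.pkl","wb"))
rel([.536,.039,.11],down(12.6)*R.from_rotvec([0,0,-np.radians(50)]))
```

```text
t 3.35 pos [0.5372 0.0666 0.1416] F [ 0.3367  1.1062 -0.0627] T [-0.055   0.4459  0.0281] w 92.13392182446513 
R [[0.8919721952391413, 0.40272270367781354, -0.2054264512245178], [0.16426215065916733, 0.13463939077065668, 0.9771848240295852], [0.4211930065671701, -0.905365483324463, 0.05394249552597108]] 
q [-0.4097  0.2745  0.2728  2.2802 -0.725   0.2132  2.2858]
shift mm [-19.546   23.1748 -35.2366] turn deg [ -2.3792  -2.5821 -24.9674]
```

View pics/w2.png

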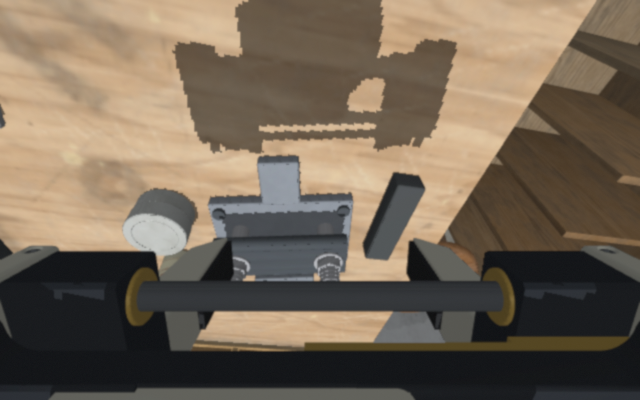

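Run:
```python
from h import *
import pickle;p=pickle.load(open("w2.pkl","rb"));save(p,"w2z",(200,140,370,300),4.5)
```

```text
(no output)
```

View pics/w2z.png

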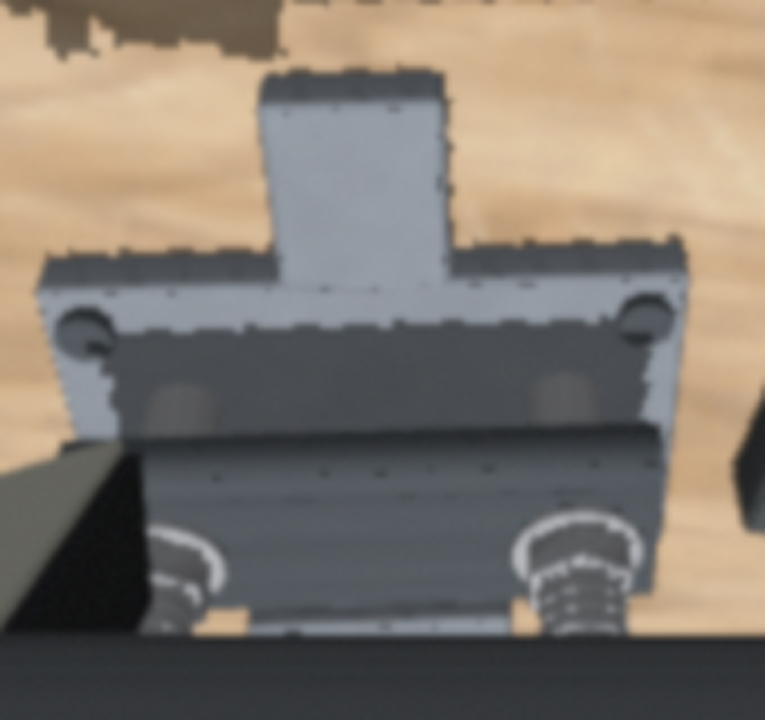

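```bash
cat > fit.py <<'E'
from h import *
import pickle
from scipy.optimize import least_squares
p=pickle.load(open("w2.pkl","rb"))
Z=lambda u,v:np.array([200+(u+.5)/4.5-.5,140+(v+.5)/4.5-.5])
obs=[((-52,17,12),Z(263,102)),((-52,-17,12),Z(442,98)),((-10,17,12),Z(281,286)),((-10,-17,12),Z(449,280)),((-10,65,12),Z(38,290)),((-10,-65,12),Z(687,272))]
# image: left=right? determine sign
barpts=[(56,Z(65,442)),(-56,Z(660,426))]
c=p["c2w"][:3,3]
def res(q,full=False):
    x,y,yaw,h,dz=q;cs,sn=np.cos(yaw),np.sin(yaw)
    W=lambda P:np.array([x+cs*P[0]-sn*P[1],y+sn*P[0]+cs*P[1],P[2]+dz])*1.
    r=[]
    for P,o in obs:
        P=np.array(P)*1e-3*np.array([1,sg,1]);r+=list(proj(p,W(P))-o)
    cc=np.array([cs*(c[0]-x)+sn*(c[1]-y),-sn*(c[0]-x)+cs*(c[1]-y),c[2]-dz])*1e3
    for yy,o in barpts:
        ctr=np.array([7,h*1e3+7]);v=ctr-np.array([cc[0],cc[2]]);d=np.hypot(*v);v/=d
        a=np.arcsin(7/d) # tangent
        n=np.array([v[1],-v[0]]); n=n if n[1]<0 or True else n
        n=n*np.sign(-n[0]) # toward front(-x)
        t=ctr+7*(n*np.cos(a)-v*np.sin(a))
        r+=list(proj(p,W(np.array([t[0],sg*yy,t[1]])*1e-3))-o)
    r.append(dz/.001*0.5)
    return np.array(r)
for sg in(1,-1):
    f=least_squares(res,[.62,.057,.2,.037,0]);J=f.jac
    print(sg,f.cost,f.x,np.degrees(f.x[2]),"gap",f.x[3]*1e3-12);print(f.fun.round(1)); print(np.sqrt(np.diag(np.linalg.inv(J.T@J)))*.5)
E
python3 fit.py
```

```text
1 3745.6055690838175 [ 0.6082  0.0534  3.3004  0.0836 -0.0406] 189.09873033379054 gap 71.5669678510616
[  8.7  50.1   0.4  50.8   2.2 -21.6  -1.  -20.1   7.1 -22.6  -6.5 -18.2
  -9.3  -2.7   1.7  -0.3 -20.3]
[0.0006 0.0002 0.0043 0.0005 0.0007]
-1 4.100815339886303 [ 0.6201  0.0569  0.1901  0.0406 -0.0012] 10.89070502136109 gap 28.55318223165216
[-1.3  1.   0.9  1.1 -0.1 -1.   0.6 -0.6 -0.6 -0.5  0.7 -0.1  0.   0.2
 -0.2 -0.2 -0.6]
[0.0005 0.0002 0.0038 0.0005 0.0006]
```

Run:
```python
from h import *
s=observe();R0=R.from_rotvec(s["ee_rot"])
rel([.45,.04,.24],down(-10))
```

```text
shift mm [ -41.2124 -128.8753   -8.6223] turn deg [-8.1324 20.8974 24.0308]
```

arm_command(
  plan=[
    [[-0.02,-0.045,-0.003],[0,0,8]],
    [[-0.04,-0.09,-0.005],[-2,5,15]],
    [[-0.04,-0.13,-0.01],[-5,12,20]],
    [[-0.04,-0.13,-0.01],[-8,21,24]],
    [[-0.04,-0.13,-0.01],[-8,21,24]],
  ],
)

```text
clock: 3.9
position: [0.4515, 0.0333, 0.247]
ee_rot: [-1.558, 0.07, -0.13]
force: [0.7, 0.5, -0.3]
width: 1.001
```

Run:
```python
from h import *
st()
rel([.47,-.33,.26],down(-90))
```

```text
t 3.9 pos [0.4515 0.0333 0.247 ] F [ 0.6654  0.469  -0.313 ] T [ 0.0627 -0.0053 -0.0052] w 92.05966499565639 
R [[0.9911426955287777, 0.038786402949247054, 0.12701091309886553], [-0.1273944662541478, 0.007572800355232945, 0.9918232214777998], [0.037507426834824685, -0.9992188287062242, 0.012446898858424482]] 
q [-0.94    0.1437  0.8626  2.0502 -0.1381  0.9625  1.4357]
shift mm [  65.0669  -14.981  -357.8134] turn deg [-2.1361 82.6776  1.2481]
```

arm_command(
  plan=[
    [[0.01,-0.003,-0.05],[0,8.5,0]],
    [[0.02,-0.006,-0.1],[0,17,0]],
    [[0.03,-0.009,-0.15],[-1,25,0]],
    [[0.04,-0.012,-0.2],[-1,34,0.5]],
    [[0.04,-0.015,-0.24],[-1,42,0.6]],
  ],
)

```text
clock: 4.4
position: [0.4624, -0.21, 0.2567]
ee_rot: [-1.461, 0.657, -0.687]
force: [0.5, -0.5, -0.3]
width: 1.003
```

Run:
```python
from h import *
st()
rel([.47,-.33,.26],down(-90))
```

```text
t 4.4 pos [ 0.4624 -0.21    0.2567] F [ 0.5118 -0.483  -0.2604] T [ 0.0037 -0.0301 -0.0252] w 92.28716873629405 
R [[0.6519003277335383, 0.01844671217421101, 0.7580802605996722], [-0.7581412760966256, -0.004896671673640163, 0.6520719500830413], [0.015740653718482545, -0.9998178541196802, 0.010793072038693952]] 
q [-0.487   0.333   1.0666  1.9117 -0.3387  1.0703  1.4276]
shift mm [ 95.981   -2.5888 -72.4595] turn deg [-0.9125 40.6947  0.6441]
```

arm_command(
  plan=[
    [[0.02,0,-0.02],[0,8.5,0]],
    [[0.04,0,-0.04],[0,17,0]],
    [[0.06,0,-0.06],[-1,25,0]],
    [[0.08,-0.002,-0.07],[-1,33,0.5]],
    [[0.096,-0.003,-0.072],[-1,41,0.6]],
  ],
)

```text
clock: 4.9
position: [0.4695, -0.3293, 0.2599]
ee_rot: [-1.207, 1.218, -1.214]
force: [-0.4, -0.0, -0.6]
width: 1.0
```

Run:
```python
from h import *
s=st();p=cam("wrist",s);save(p,"w3")
import pickle;pickle.dump({k:p[k] for k in p},open("w3.pkl","wb"))
for t,z in [("thick_plate",.006),("thin_plate_1",.003)]:
  for r in place_of(p,t)[:5]: print(t,np.round(r["point"],1),round(r["confidence"],2),ray(p,r["point"],z)[:2])
```

```text
t 4.9 pos [ 0.4695 -0.3293  0.2599] F [-0.431  -0.0233 -0.5654] T [-0.1268  0.0542  0.0089] w 91.98995991599044 
R [[-0.00854502803311144, -0.0030369971726475486, 0.9999588787265639], [-0.9999634528503509, 0.0003006598923523951, -0.008544153979942182], [-0.0002746989573549907, -0.9999953431150579, -0.0030394553262660107]] 
q [-0.2416  0.553   1.1793  1.7416 -0.5402  1.2233  1.0717]
thick_plate [267.3 215.7] 0.68 [ 0.4028 -0.3834]
thin_plate_1 [270.6  48.6] 0.73 [ 0.4167 -0.1908]
thin_plate_1 [206.5 315.4] 0.73 [ 0.3095 -0.53  ]
thin_plate_1 [387.   70.9] 0.72 [ 0.5456 -0.2151]
thin_plate_1 [382.3 209.6] 0.57 [ 0.5473 -0.3777]
```

View pics/w3.png

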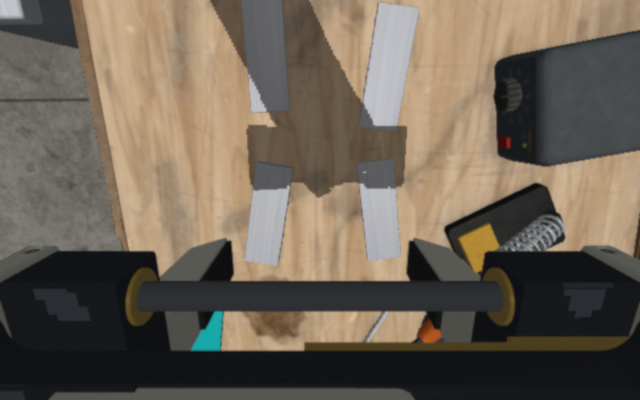

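Run:
```python
from h import *
import pickle;p=pickle.load(open("w3.pkl","rb"));save(p,"w3z",(235,150,435,275),4);save(p,"w3y",(235,0,435,140),4)
```

```text
(no output)
```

View pics/w3z.png

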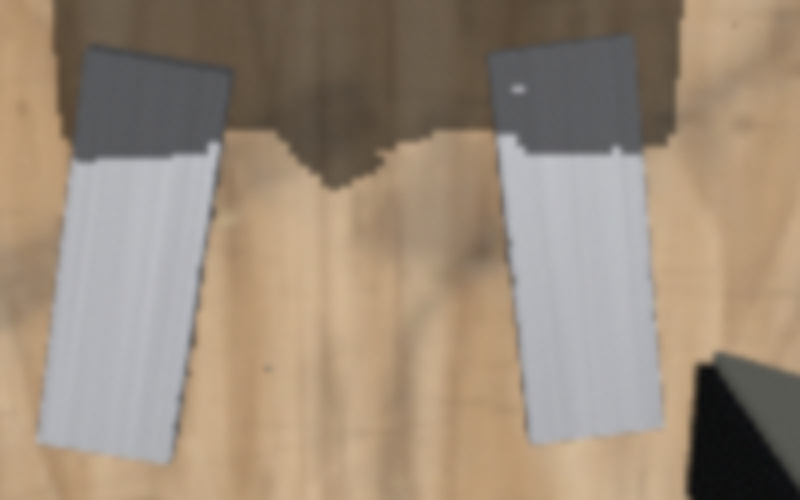

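View pics/w3y.png

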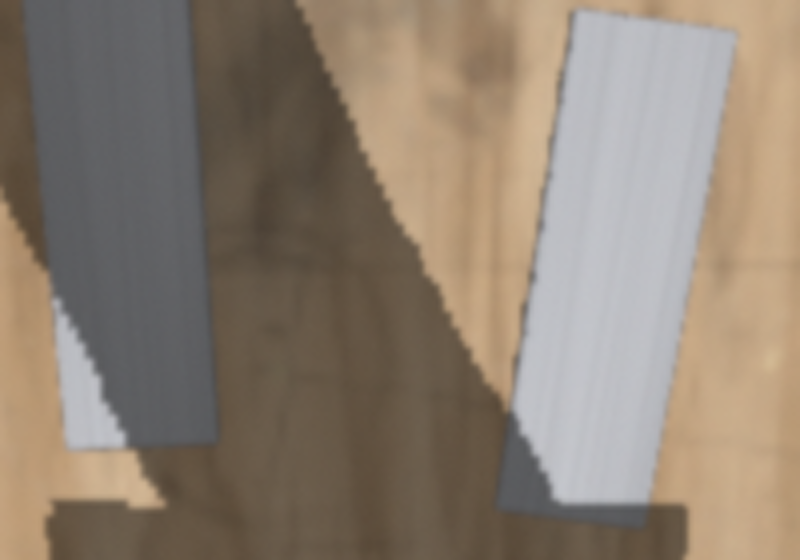

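```bash
cat > fitp.py <<'E'
from h import *
import pickle
from scipy.optimize import least_squares
p=pickle.load(open("w3.pkl","rb"))
def Z(o,uv):return np.array([o[0]+(uv[0]+.5)/4-.5,o[1]+(uv[1]+.5)/4-.5])
lo=(235,150);up=(235,0)
P={"D":(lo,[(90,45),(232,70),(172,463),(38,440)]),"B":(lo,[(488,52),(632,34),(662,428),(528,443)]),"A":(up,[(575,10),(737,32),(647,525),(497,507)])}
# corners local: x along length (toward -y), TL=(-65,left)
L=[(-65,-22),(-65,22),(65,22),(65,-22)] # u=length dir (-y), v= +x
for k,(o,c) in P.items():
    c=[Z(o,q) for q in c]
    def res(q,t=None):
        x,y,a,t=q;u=np.array([np.cos(a),np.sin(a)]);v=np.array([-u[1],u[0]])
        return np.concatenate([proj(p,np.r_[np.array([x,y])+1e-3*(l[0]*u+l[1]*v),t])-cc for l,cc in zip(L,c)])
    g=np.mean([ray(p,q,.006)[:2] for q in c],0)
    f=least_squares(res,[*g,-1.57,.006]);print(k,f.x[:2],np.degrees(f.x[2]),"t mm",f.x[3]*1e3,f.fun.round(1))
    W=np.array([ray(p,q,.006) for q in c]);print("  len/wid at z=6",np.linalg.norm(W[0]-W[3]),np.linalg.norm(W[1]-W[2]),np.linalg.norm(W[0]-W[1]),np.linalg.norm(W[2]-W[3]))
W=[ray(p,Z(up,q),.006)[:2] for q in[(67,449),(217,442),(22,0),(190,0)]]
print("C",W,np.linalg.norm(W[0]-W[1]),[np.degrees(np.arctan2(*(W[i]-W[i+2])[::-1])) for i in(0,1)])
E
python3 fitp.py
```

```text
D [ 0.4042 -0.3812] -100.79482351048311 t mm 11.561504440160268 [-0.7  0.   0.7  0.3  0.2 -0.3 -0.1 -0. ]
  len/wid at z=6 0.13205993650667153 0.13253202173803108 0.04297783943569511 0.04431427288509508
B [ 0.5431 -0.3797] -82.9279659123986 t mm 4.762402217125504 [-0.3  0.3  0.4 -0.1 -0.  -0.2 -0.1  0.1]
  len/wid at z=6 0.1297651906220013 0.12983536193943074 0.043066287520645424 0.04371991592664277
A [ 0.5465 -0.2138] -97.62854459974594 t mm 1.4216662027923663 [-0.1 -0.1  0.1  0.1 -0.3  0.1  0.3 -0.1]
  len/wid at z=6 0.12853449544300685 0.12836541573945878 0.04328148698364976 0.0441255329099089
C [array([ 0.3915, -0.2575]), array([ 0.4346, -0.2561]), array([ 0.3875, -0.1437]), array([ 0.4317, -0.1443])] 0.04316011471977996 [np.float64(-88.01017960133109), np.float64(-88.4878518874833)]
```

Run:
```python
from h import *
rel([.4136,-.3321,.025],down(-100.8))
```

```text
shift mm [  3.9457 234.4474 -55.7381] turn deg [ 0.1888 10.791   0.0275]
```

arm_command(
  plan=[
    [[0.001,0.045,-0.02],[0.2,4,0]],
    [[0.002,0.09,-0.04],[0.2,10.8,0]],
    [[0.004,0.135,-0.056],[0.2,10.8,0]],
    [[0.004,0.175,-0.056],[0.2,10.8,0]],
    [[0.004,0.205,-0.056],[0.2,10.8,0]],
  ],
)

```text
clock: 5.55
position: [0.4133, -0.3291, 0.0526]
ee_rot: [-1.113, 1.345, -1.342]
force: [1.0, 0.3, 0.6]
width: 1.003
```

Run:
```python
from h import *
s=st();rel([.4136,-.3321,.025],down(-100.8))
p=cam("wrist",s);save(p,"w4")
```

```text
t 5.55 pos [ 0.4133 -0.3291  0.0526] F [0.9516 0.2973 0.5547] T [-0.106   0.0385  0.0141] w 92.24089049328126 
R [[-0.18430876783748984, 0.001096885824138527, 0.982867781006029], [-0.9828620512944559, 0.003386605376755808, -0.18431147286394506], [-0.003530753953605581, -0.9999936638526823, 0.0004539063870069304]] 
q [-0.0632  0.7354  0.9586  2.0554 -0.8582  0.8172  1.2348]
shift mm [ 3.0155 27.639   0.8076] turn deg [-0.0257  0.1791 -0.2023]
```

View pics/w4.png

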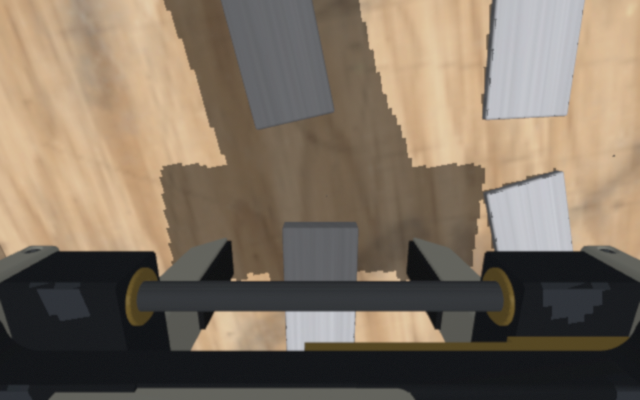

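arm_command(
  plan=[
    [[0.002,0.02,0],[0,0,0]],
    [[0.003,0.0275,0.001],[0,0,0]],
    [[0.003,0.0275,0.001],[0,0,0]],
  ],
)

```text
clock: 5.9
position: [0.4152, -0.334, 0.0273]
ee_rot: [-1.111, 1.345, -1.346]
force: [-0.1, -0.4, -0.1]
width: 1.0
```

arm_command(
  plan=[
    [[0,0,0],[0,0,0]],
    [[0,0,0],[0,0,0]],
    [[0,0,0],[0,0,0]],
    [[0,0,0],[0,0,0]],
    [[0,0,0],[0,0,0]],
  ],
  fingers=1,
  squeeze=50,
)

```text
clock: 6.4
position: [0.4151, -0.335, 0.0273]
ee_rot: [-1.11, 1.345, -1.349]
force: [-1.1, -0.3, 0.5]
width: 0.612
```

Run:
```python
from h import *
s=st();p=cam("wrist",s);save(p,"w5")
```

```text
t 6.4 pos [ 0.4151 -0.335   0.0273] F [-1.1096 -0.2634  0.4709] T [-0.0311  0.0638 -0.0423] w 56.299693682321575 
R [[-0.18910856477538587, 0.0039905613559410025, 0.9819480771143952], [-0.9819553380738493, 0.0005454370044960521, -0.18911217974193678], [-0.0012902545741678706, -0.9999918889263746, 0.0038154062162818747]] 
q [-0.0249  0.7724  0.912   2.0584 -0.9117  0.7772  1.2735]
```

View pics/w5.png

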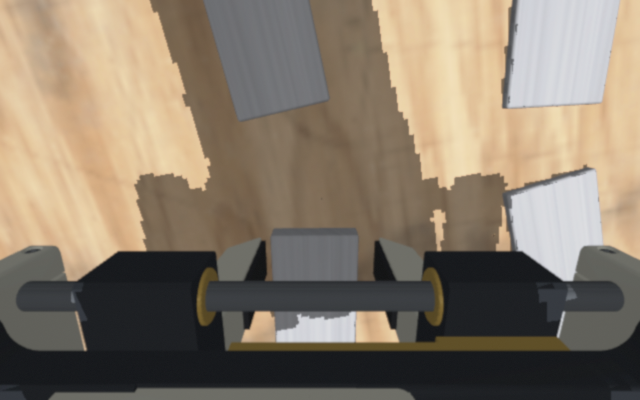

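arm_command(
  plan=[
    [[0,0.003,0],[0,0,0]],
    [[0,0.003,0],[0,0,0]],
    [[0,0.003,0],[0,0,0]],
    [[0,0.003,0],[0,0,0]],
    [[0,0.003,0],[0,0,0]],
  ],
)

```text
clock: 6.95
position: [0.4149, -0.3351, 0.0242]
ee_rot: [-1.109, 1.346, -1.349]
force: [-1.3, 1.2, 4.5]
width: 0.476
```

Run:
```python
from h import *
s=st()
rel([.45,-.15,.15],down(-40))
```

```text
t 6.95 pos [ 0.4149 -0.3351  0.0242] F [-1.282   1.2068  4.4814] T [ 0.0843  0.1985 -0.1489] w 43.7536719418845 
R [[-0.1895973636990689, 0.003914538789589361, 0.9818541215804044], [-0.981860899643248, 0.0006892589746604061, -0.18960142054799484], [-0.0014189538804029733, -0.9999921006228654, 0.003712850893133085]] 
q [-0.0209  0.7765  0.9063  2.0597 -0.9179  0.7722  1.2781]
shift mm [-188.5801 -125.5614   -0.1367] turn deg [ -0.2355 -60.9294   0.0396]
```

arm_command(
  plan=[
    [[0,-0.03,0],[0,0,0]],
    [[-0.03,-0.07,0],[0,-8.5,0]],
    [[-0.07,-0.1,0],[0,-17,0]],
    [[-0.115,-0.11,0],[0,-25.5,0]],
    [[-0.16,-0.11,0],[0,-34,0]],
  ],
)

```text
clock: 7.45
position: [0.4457, -0.1768, 0.1355]
ee_rot: [-1.371, 0.899, -0.907]
force: [0.2, 0.6, -2.8]
width: 0.473
```

Run:
```python
from h import *
s=st()
rel([.49,.03,.11],down(10.9))
```

```text
t 7.45 pos [ 0.4457 -0.1768  0.1355] F [ 0.1975  0.6213 -2.7707] T [ 0.0345 -0.0496 -0.0205] w 43.4892650870161 
R [[0.3972298303923852, 0.006299476570159335, 0.9176975419174767], [-0.9177165314636917, 0.0003320418287914295, 0.3972357708294599], [0.0021976634610736956, -0.9999801029736373, 0.005913030707337452]] 
q [-0.4661  0.4963  1.0194  2.1121 -0.5825  0.8371  1.3159]
shift mm [-172.2624   25.874   122.7116] turn deg [ -0.2003 -77.4942   0.3352]
```

arm_command(
  plan=[
    [[-0.017,0.0,0.012],[0,-8.5,0]],
    [[-0.034,0,0.024],[0,-17,0]],
    [[-0.05,0,0.036],[0,-25.5,0]],
    [[-0.07,0,0.05],[0,-34,0]],
    [[-0.09,0,0.065],[0,-42.5,0]],
  ],
)

```text
clock: 7.95
position: [0.469, -0.0687, 0.1343]
ee_rot: [-1.544, 0.327, -0.332]
force: [-0.4, -0.1, -2.3]
width: 0.471
```

arm_command(
  plan=[
    [[-0.035,0,-0.02],[0,-8.5,0]],
    [[-0.04,0,-0.05],[0,-17,0]],
    [[-0.02,0,-0.08],[0,-25.5,0]],
    [[-0.01,0,-0.1],[0,-34,0]],
    [[-0.01,0,-0.1],[0,-35,0]],
  ],
)

```text
clock: 8.45
position: [0.4186, -0.16, 0.1345]
ee_rot: [-1.567, -0.149, 0.142]
force: [-0.8, 0.5, -3.2]
width: 0.47
```

Run:
```python
from h import *
s=st()
rel([.495,.033,.08],down(10.9))
p=cam("wrist",s);save(p,"w6")
import pickle;pickle.dump({k:p[k] for k in p},open("w6.pkl","wb"))
for t,z in [("back_stop",.012),("tongue_end",.012),("bar_under",.0405)]:
  for r in place_of(p,t)[:2]: print(t,np.round(r["point"],1),round(r["confidence"],2),ray(p,r["point"],z)[:2])
```

```text
t 8.45 pos [ 0.4186 -0.16    0.1345] F [-0.7526  0.4833 -3.1563] T [ 0.0374  0.0974 -0.0269] w 43.25163318455657 
R [[0.9828969885292191, 0.00485980872375702, -0.18409207533014582], [0.18409811939214052, -0.0008232468736790177, 0.9829075260170012], [0.004625189344099237, -0.9999878521880919, -0.0017038485196043118]] 
q [-0.2826  0.3374  0.672   2.1688 -0.3174  0.7252  2.3573]
shift mm [110.34    54.6906 175.7448] turn deg [ 0.0983 -0.2916  0.2648]
```

View pics/w6.png

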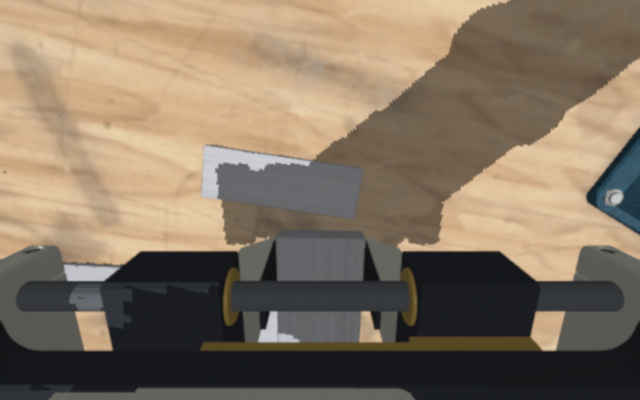

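arm_command(
  plan=[
    [[0.025,0,0.042],[0,0,0]],
    [[0.05,0,0.084],[0,0,0]],
    [[0.075,0.01,0.126],[0,-0.2,0]],
    [[0.1,0.02,0.165],[0,-0.3,0.2]],
    [[0.1,0.04,0.176],[0,-0.3,0.3]],
  ],
)

```text
clock: 9.15
position: [0.4878, 0.0423, 0.0946]
ee_rot: [-1.563, -0.157, 0.154]
force: [-0.3, -0.6, -1.4]
width: 0.47
```

Run:
```python
from h import *
s=st()
rel([.495,.033,.06],down(10.9))
p=cam("wrist",s);save(p,"w7")
for t,z in [("back_stop",.012),("tongue_end",.012),("bar_under",.0405)]:
  for r in place_of(p,t)[:2]: print(t,np.round(r["point"],1),round(r["confidence"],2),ray(p,r["point"],z)[:2])
p=cam("scene",s);save(p,"s7",(180,100,380,250),4)
```

```text
t 9.15 pos [0.4878 0.0423 0.0946] F [-0.3423 -0.5752 -1.3569] T [0.0319 0.1543 0.0223] w 43.20641649373055 
R [[0.98045918711705, 0.001975084207589503, -0.19671268754238125], [0.19670870682646402, 0.0020419779761897128, 0.9804598487366043], [0.002338173739013877, -0.9999959646760168, 0.001613559806297571]] 
q [-0.6306  0.4634  0.5848  2.105  -0.406   0.6806  1.9947]
shift mm [  5.1138  34.5983 -10.5622] turn deg [-0.093   0.4447  0.1336]
```

View pics/w7.png

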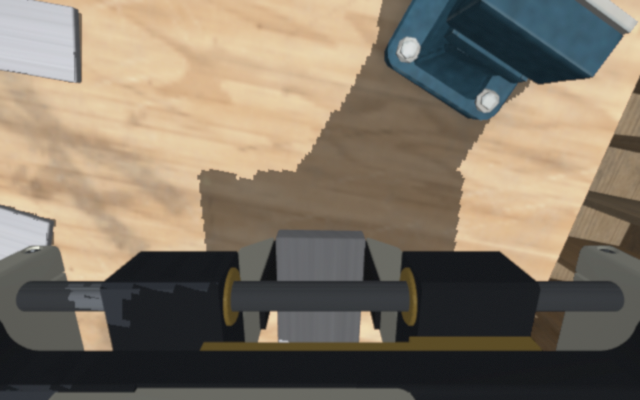

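View pics/s7.png

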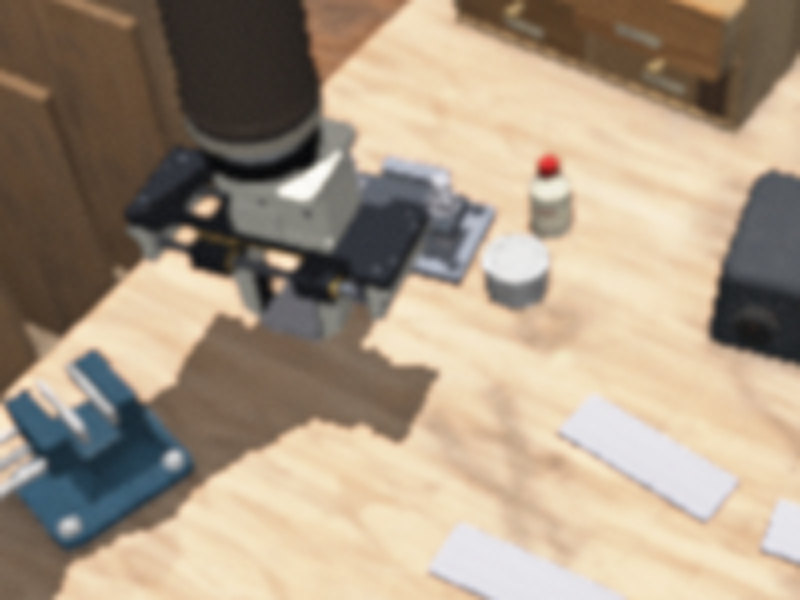

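arm_command(
  plan=[
    [[0.002,0.01,-0.01],[0,0.4,0]],
    [[0.002,0.03,-0.0105],[0,0.4,0]],
    [[0.002,0.045,-0.0105],[0,0.4,0]],
    [[0.002,0.055,-0.0105],[0,0.4,0]],
    [[0.002,0.055,-0.0105],[0,0.4,0]],
  ],
)

```text
clock: 9.9
position: [0.4884, 0.0237, 0.0394]
ee_rot: [-1.567, -0.14, 0.144]
force: [-0.2, 1.3, -1.2]
width: 0.475
```

Run:
```python
from h import *
s=st()
a=np.radians(10.9)
rel([.62-.060*np.cos(a),.057-.060*np.sin(a),.038],down(10.9))
p=cam("wrist",s);save(p,"w8")
p=cam("scene",s);save(p,"s8",(220,120,340,210),6)
```

```text
t 9.9 pos [0.4884 0.0237 0.0394] F [-0.1893  1.2719 -1.2344] T [ 0.0044  0.0994 -0.0624] w 43.70792697410019 
R [[0.9836605871442474, -0.0022410321287884144, -0.1800189630956478], [0.18001782473723643, -0.0007013751021272552, 0.9836630982454511], [-0.0023306814256976727, -0.9999972429201813, -0.00028648931577612835]] 
q [-0.5266  0.5569  0.5028  2.1367 -0.4956  0.564   2.0911]
shift mm [75.4184  1.2117  8.4678] turn deg [ 0.0158 -0.5292 -0.1336]
```

View pics/s8.png

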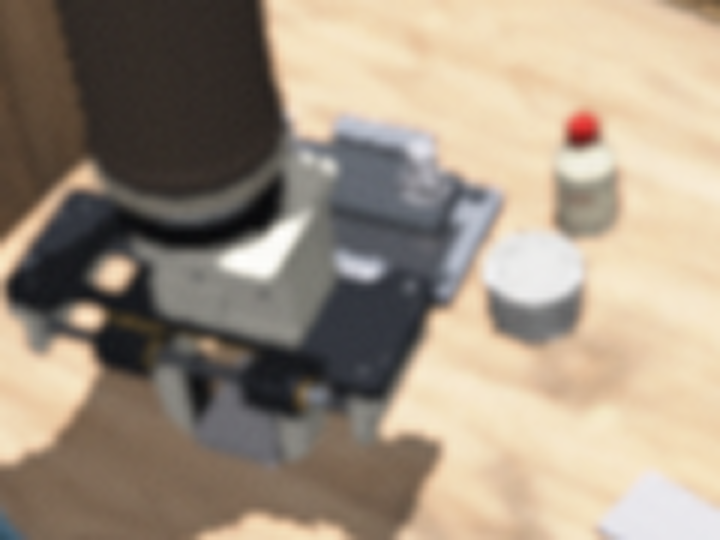

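View pics/w8.png

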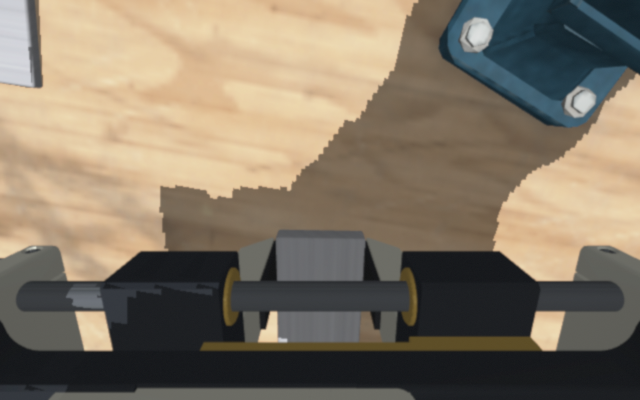

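arm_command(
  plan=[
    [[0,0.0,0.0085],[0,-0.5,0]],
    [[0,0,0.0085],[0,-0.5,0]],
    [[0,0,0.0085],[0,-0.5,0]],
  ],
)

```text
clock: 10.3
position: [0.4875, 0.0339, 0.04]
ee_rot: [-1.565, -0.151, 0.152]
force: [-0.1, -0.3, -1.7]
width: 0.471
```

```bash
cat >> h.py <<'E'
def cl(x,y,z,yaw=10.9,x0=.62,y0=.057,tilt=0):
    a=np.radians(yaw);rel([x0+x*np.cos(a)-y*np.sin(a),y0+x*np.sin(a)+y*np.cos(a),z],down(yaw))
E
python3 - <<'E'
from h import *
s=st();print(s["dq"])
cl(-.060,0,.038)
p=cam("top",s);save(p,"t8",(230,140,310,220),7)
E
```

```text
t 10.3 pos [0.4875 0.0339 0.04  ] F [-0.0986 -0.2604 -1.7179] T [-0.056   0.1033 -0.014 ] w 43.299541275731116 
R [[0.9814276769889999, -0.000724066670335935, -0.19183115119143704], [0.19183126488069324, 9.032380351947644e-05, 0.9814279177076041], [-0.000693292325340128, -0.9999997337844982, 0.0002275449058934953]] 
q [-0.5464  0.5544  0.5013  2.1383 -0.4946  0.5625  2.0817]
[ 0.0083  0.0036  0.004   0.0028 -0.0015 -0.0022  0.0018]
shift mm [74.4681  1.9659 -2.5729] turn deg [-0.013   0.1597 -0.0397]
```

View pics/t8.png

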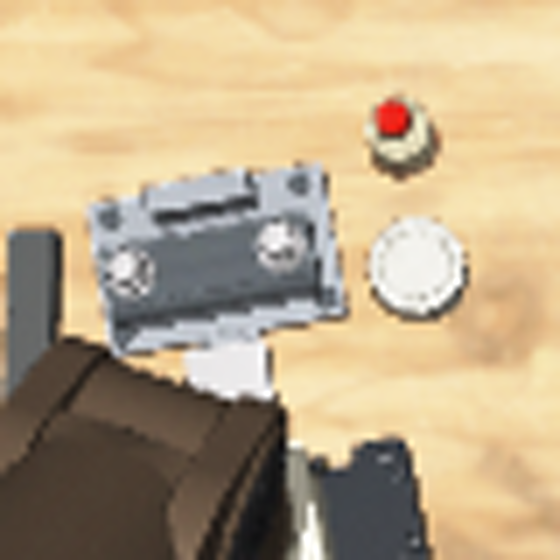

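arm_command(
  plan=[
    [[0.015,0,-0.0025],[0,0,0]],
    [[0.03,0,-0.0025],[0,0,0]],
    [[0.045,0,-0.0025],[0,0,0]],
    [[0.06,0,-0.0025],[0,0,0]],
    [[0.068,0,-0.0025],[0,0,0]],
  ],
)

```text
clock: 10.85
position: [0.5558, 0.044, 0.0396]
ee_rot: [-1.566, -0.151, 0.151]
force: [-0.2, -0.3, -1.4]
width: 0.472
```

Run:
```python
from h import *
s=st()
cl(-.057,0,.038)
```

```text
t 10.85 pos [0.5558 0.044  0.0396] F [-0.2101 -0.2919 -1.3893] T [0.0762 0.0897 0.0083] w 43.43983200626412 
R [[0.9815799049755393, -0.0003472161798763196, -0.19105174584163181], [0.19105157604909603, -0.00047005052826354365, 0.9815798868872859], [-0.0004306243926269493, -0.999999829246698, -0.00039505595447153485]] 
q [-0.531   0.6344  0.5102  1.9711 -0.491   0.6599  2.0553]
shift mm [8.4855 1.6343 0.6372] turn deg [ 0.0227  0.1142 -0.0247]
```

arm_command(
  plan=[
    [[0.004,0,0.0005],[0,0,0]],
    [[0.008,0.001,0.0005],[0,0,0]],
    [[0.01,0.002,0.0005],[0,0,0]],
    [[0.012,0.002,0.0005],[0,0,0]],
  ],
)

```text
clock: 11.25
position: [0.559, 0.0448, 0.0359]
ee_rot: [-1.565, -0.138, 0.161]
force: [-23.4, -5.4, 10.8]
width: 0.475
```

Run:
```python
from h import *
s=st()
cl(-.057,0,.038)
```

```text
t 11.25 pos [0.559  0.0448 0.0359] F [-23.4095  -5.4158  10.7505] T [-1.0124  4.6799 -0.1671] w 43.68314538347461 
R [[0.9819047412569157, -0.014627667530044616, -0.18880972019422054], [0.1888136344412375, -0.001125504199992966, 0.9820122935530831], [-0.01457705547358916, -0.9998923765000542, 0.0016567651594680544]] 
q [-0.5274  0.6504  0.5099  1.9524 -0.4909  0.6788  2.0509]
shift mm [ 5.1938 -2.2105  0.486 ] turn deg [-0.095  -0.016  -0.8352]
```

arm_command(
  plan=[
    [[-0.004,-0.001,0],[0,0,0]],
    [[-0.004,-0.001,0],[0,0,0]],
  ],
)

```text
clock: 11.45
position: [0.5588, 0.0449, 0.0377]
ee_rot: [-1.566, -0.144, 0.156]
force: [-7.8, -2.3, -2.4]
width: 0.47
```

arm_command(
  plan=[
    [[0,0,0],[0,0,0]],
    [[0,0,0],[0,0,0]],
    [[0,0,0],[0,0,0]],
  ],
  fingers=-1,
)

```text
clock: 11.75
position: [0.563, 0.0459, 0.0389]
ee_rot: [-1.566, -0.151, 0.151]
force: [-0.1, -0.3, -0.3]
width: 0.684
```

Run:
```python
from h import *
s=st()
cl(-.057,0,.038)
p=cam("wrist",s);save(p,"w9")
```

```text
t 11.75 pos [0.563  0.0459 0.0389] F [-0.1293 -0.3083 -0.3326] T [ 0.0481 -0.0086 -0.0575] w 62.898898566101884 
R [[0.9816191120922286, 5.93163488758347e-05, -0.19085050499497097], [0.19085050921550012, -7.624664175071016e-05, 0.9816191101026068], [4.367435151574062e-05, -0.9999999953340102, -8.61657161631002e-05]] 
q [-0.5296  0.644   0.5098  1.9535 -0.4922  0.6684  2.052 ]
shift mm [1.0627 0.8574 0.0827] turn deg [0.0049 0.1024 0.0025]
```

View pics/w9.png

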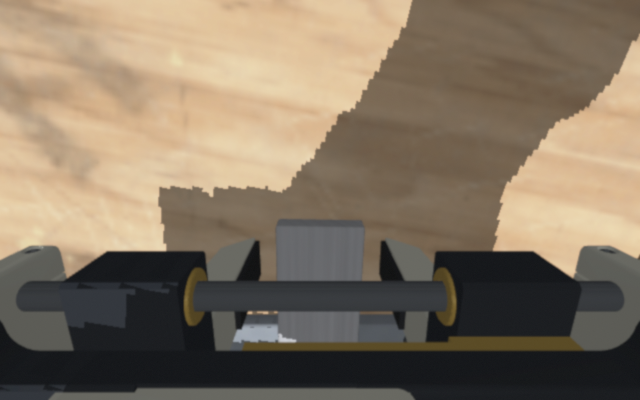

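arm_command(
  plan=[
    [[0,-0.03,0],[0,0,0]],
    [[0,-0.08,0],[0,0,0]],
    [[0,-0.13,0],[0,0,0]],
    [[0,-0.13,0],[0,0,0]],
    [[0,-0.13,0],[0,0,0]],
  ],
)

```text
clock: 12.3
position: [0.5635, 0.0462, 0.1699]
ee_rot: [-1.565, -0.153, 0.149]
force: [-0.3, -0.3, 0.2]
width: 0.997
```

Run:
```python
from h import *
s=st()
p=cam("wrist",s);save(p,"w10")
import pickle;pickle.dump({k:p[k] for k in p},open("w10.pkl","wb"))
for t,z in [("thick_plate",.018),("back_stop",.012),("tongue_end",.012),("bar_under",.0405)]:
  for r in place_of(p,t)[:2]: print(t,np.round(r["point"],1),round(r["confidence"],2),ray(p,r["point"],z)[:2])
rel([.52,-.15,.17],down(-97))
```

```text
t 12.3 pos [0.5635 0.0462 0.1699] F [-0.3398 -0.2709  0.1931] T [ 0.0937  0.0319 -0.0194] w 91.76603400034342 
R [[0.9815566481586587, 0.0018848256872197044, -0.19116221877679673], [0.19116081399999454, 0.0009009159201244232, 0.9815583179523082], [0.0020222874174029987, -0.9999978178889362, 0.0005239951982131119]] 
q [-0.6354  0.4688  0.6468  1.8573 -0.3481  0.9281  1.9342]
thick_plate [315.5 241.5] 0.96 [0.6122 0.0531]
bar_under [317.4 257.8] 0.61 [0.6177 0.0561]
shift mm [ -78.3097   -2.3984 -184.2058] turn deg [  0.2073 107.9875  -0.1323]
```

View pics/w10.png

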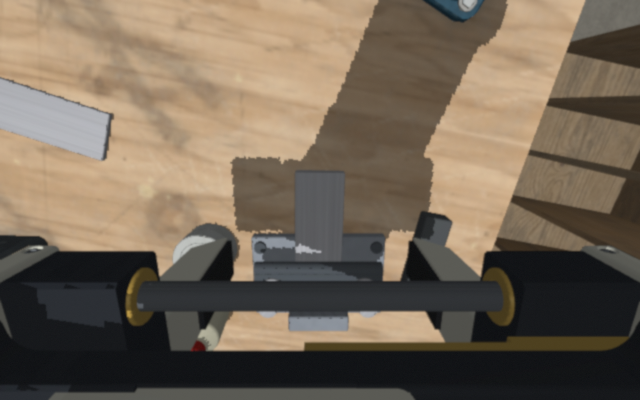

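Run:
```python
from h import *
import pickle;p=pickle.load(open("w10.pkl","rb"));save(p,"w10z",(230,160,410,290),4.4)
```

```text
(no output)
```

View pics/w10z.png

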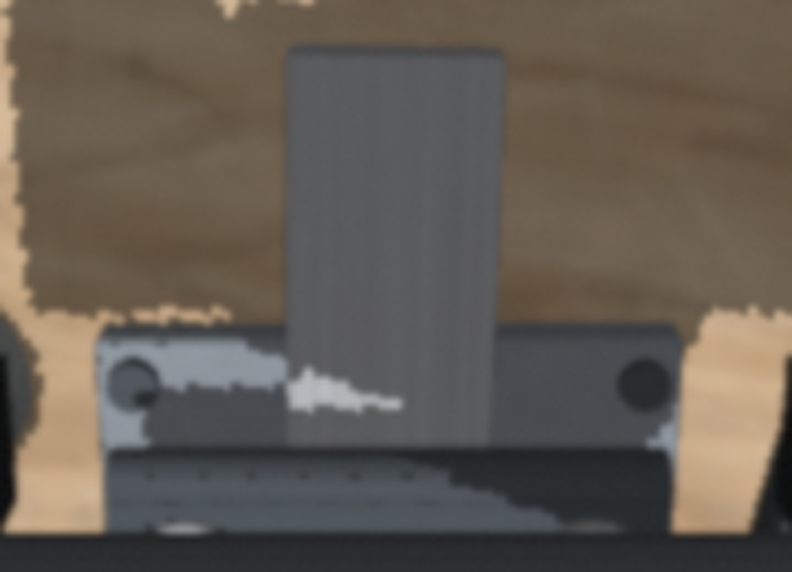

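Run:
```python
from h import *
import pickle;p=pickle.load(open("w10.pkl","rb"))
Z=lambda u,v:np.array([230+(u+.5)/4.4-.5,160+(v+.5)/4.4-.5])
bl,br=[ray(p,Z(*q),.012)[:2] for q in[(97,338),(683,340)]]
pl,pr=[ray(p,Z(*q),.024)[:2] for q in[(288,52),(504,53)]]
pl2,pr2=[ray(p,Z(*q),.024)[:2] for q in[(289,442),(491,444)]]
d=bl-br;L=np.linalg.norm(d);m=(bl+br)/2;yd=-d/L if d[1]<0 else d/L
xd=np.array([yd[1],-yd[0]]);print("bed width",L,"yaw",np.degrees(np.arctan2(xd[1],xd[0])),"origin",m+.010*xd)
for n,q in(("rear",(pl+pr)/2),("mid2",(pl2+pr2)/2)):print(n,(q-m)@xd-.010,(q-m)@yd)
v=(pl2+pr2)/2-(pl+pr)/2;print("plate yaw",np.degrees(np.arctan2(v[1],v[0])))
```

```text
bed width 0.1286899777261491 yaw 10.659752163728783 origin [0.6191 0.0571]
rear -0.07625582519124884 0.0010000895994220372
mid2 0.009147911621207832 6.59947258257872e-05
plate yaw 10.0331102632238
```

Run:
```python
from h import *
rel([.5529,-.1662,.17],down(-97.6))
```

```text
shift mm [ -49.1007   -2.5009 -206.3795] turn deg [  0.2083 108.5875  -0.1314]
```

arm_command(
  plan=[
    [[-0.005,0,-0.025],[0,8.5,0]],
    [[-0.01,0,-0.05],[0,17,0]],
    [[-0.018,0,-0.08],[0,25.5,0]],
    [[-0.026,0,-0.11],[0,34,0]],
    [[-0.033,0,-0.14],[0,42.5,0]],
  ],
)

```text
clock: 13.05
position: [0.5561, -0.0991, 0.1677]
ee_rot: [-1.528, 0.438, -0.434]
force: [-0.3, 0.2, -0.6]
width: 1.003
```

Run:
```python
from h import *
st();rel([.5529,-.1662,.15],down(-97.6))
```

```text
t 13.05 pos [ 0.5561 -0.0991  0.1677] F [-0.2953  0.2214 -0.577 ] T [-0.0423 -0.0109  0.0144] w 92.28790380502002 
R [[0.849390399688122, -0.0028445229282736406, 0.527757385175198], [-0.527760779149181, -0.0005546075059166822, 0.8493928728229143], [-0.002123419294735862, -0.9999958005410945, -0.00197230592805403]] 
q [-0.5031  0.5293  0.8511  1.866  -0.4777  0.967   1.5765]
shift mm [ 32.7365  17.768  -58.6824] turn deg [ 0.1701 65.7457 -0.0432]
```

arm_command(
  plan=[
    [[0.006,0,-0.012],[0,8.5,0]],
    [[0.012,0,-0.024],[0,17,0]],
    [[0.018,0.01,-0.036],[0,25.5,0]],
    [[0.026,0.015,-0.048],[0,34,0]],
    [[0.032,0.018,-0.058],[0,42.5,0]],
  ],
)

```text
clock: 13.55
position: [0.5531, -0.1648, 0.1493]
ee_rot: [-1.328, 1.008, -1.005]
force: [0.6, 0.5, 0.4]
width: 1.0
```

arm_command(
  plan=[
    [[0,0,0],[0,8.5,0]],
    [[0,0,0],[0,17,0]],
    [[0,0,0],[0,23.2,0]],
    [[0,0,0],[0,23.2,0]],
  ],
)

```text
clock: 13.95
position: [0.5533, -0.164, 0.1494]
ee_rot: [-1.15, 1.305, -1.302]
force: [-0.1, -0.5, -0.3]
width: 1.001
```

Run:
```python
from h import *
s=st();rel([.5529,-.1662,.0237],down(-97.6))
p=cam("wrist",s);save(p,"w11")
import pickle;pickle.dump({k:p[k] for k in p},open("w11.pkl","wb"))
```

```text
t 13.95 pos [ 0.5533 -0.164   0.1494] F [-0.1302 -0.4936 -0.3246] T [-0.1221  0.088   0.0312] w 92.08257999482561 
R [[-0.12722954628499503, -0.0035916443539369403, 0.991866796824528], [-0.9918722052743594, -0.001024772116386824, -0.12723395083973765], [0.0014734165377183195, -0.9999930249421466, -0.0034320709144871897]] 
q [-0.5098  0.7072  1.127   1.8629 -0.7322  1.0646  0.7874]
shift mm [  2.0622 125.7238   0.3135] turn deg [0.1964 0.2903 0.0849]
```

View pics/w11.png

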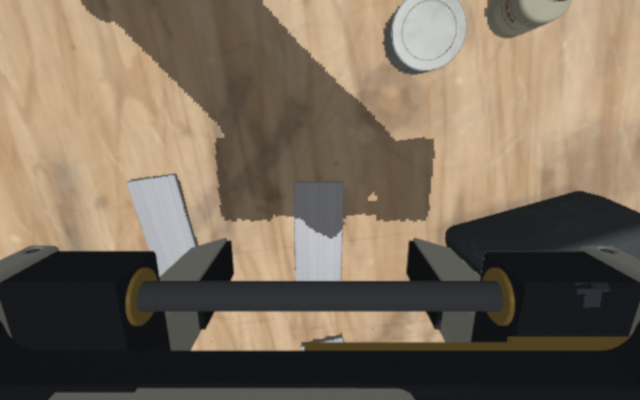

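Run:
```python
from h import *
import pickle;p=pickle.load(open("w11.pkl","rb"))
for z in(0,.03,.06):print(z,[ray(p,q,z)[:2] for q in[(447,240),(580,192),(640,210)]])
print("rear edge",[ray(p,q,.006)[:2] for q in[(295,182),(343,182)]])
```

```text
0 [array([ 0.666 , -0.2225]), array([ 0.7852, -0.191 ]), array([ 0.8409, -0.2153])]
0.03 [array([ 0.6554, -0.2083]), array([ 0.7621, -0.18  ]), array([ 0.812 , -0.2018])]
0.06 [array([ 0.6447, -0.1941]), array([ 0.7391, -0.1691]), array([ 0.7831, -0.1883])]
rear edge [array([ 0.5334, -0.1477]), array([ 0.575 , -0.1531])]
```

arm_command(
  plan=[
    [[0,0.045,0],[0,0.3,0]],
    [[0,0.085,0],[0,0.3,0]],
    [[0,0.11,0],[0,0.3,0]],
    [[0,0.12,0],[0,0.3,0]],
    [[0,0.12,0],[0,0.3,0]],
  ],
)

```text
clock: 14.5
position: [0.5529, -0.1641, 0.0297]
ee_rot: [-1.148, 1.306, -1.302]
force: [-0.2, -1.0, 0.9]
width: 0.999
```

Run:
```python
from h import *
s=st();rel([.5529,-.1636,.0235],down(-97.6))
```

```text
t 14.5 pos [ 0.5529 -0.1641  0.0297] F [-0.2288 -1.047   0.8665] T [-0.1111  0.0771 -0.0612] w 91.920392932921 
R [[-0.12911334047496853, -0.0033563356392356525, 0.9916241628371465], [-0.9916297883602423, 0.00010537289710629838, -0.12911371628596918], [0.00032885865660609026, -0.9999943619379208, -0.0033418474463421943]] 
q [-0.4085  0.8409  0.9537  1.9449 -0.9159  0.8714  0.9165]
shift mm [-0.4853  6.2065 -0.0296] turn deg [0.1914 0.1816 0.0191]
```

arm_command(
  plan=[
    [[0,0.006,0],[0.2,0,0]],
    [[0,0.006,0],[0.2,0,0]],
    [[0,0.006,0],[0.2,0,0]],
    [[0,0.006,0],[0.2,0,0]],
    [[0,0.006,0],[0.2,0,0]],
  ],
  fingers=1,
  squeeze=50,
)

```text
clock: 15.0
position: [0.5539, -0.1641, 0.025]
ee_rot: [-1.143, 1.302, -1.307]
force: [0.5, 0.0, 0.4]
width: 0.616
```

arm_command(
  plan=[
    [[0,0,0],[0,0,0]],
    [[0,0,0],[0,0,0]],
    [[0,0,0],[0,0,0]],
  ],
)

```text
clock: 15.3
position: [0.5536, -0.1641, 0.0247]
ee_rot: [-1.143, 1.303, -1.306]
force: [-0.5, 0.7, 2.7]
width: 0.465
```

Run:
```python
from h import *
s=st();p=cam("wrist",s);save(p,"w12")
```

```text
t 15.3 pos [ 0.5536 -0.1641  0.0247] F [-0.501   0.7485  2.6689] T [0.1603 0.3058 0.0121] w 42.80888855478743 
R [[-0.13057916577544773, 0.00208780839238909, 0.9914356875367686], [-0.9914378475721425, -0.0005527962384061225, -0.13057828616518197], [0.0002754394769725055, -0.9999976677334982, 0.0021421159303481596]] 
q [-0.4043  0.8449  0.9449  1.9501 -0.9296  0.858   0.9253]
```

View pics/w12.png

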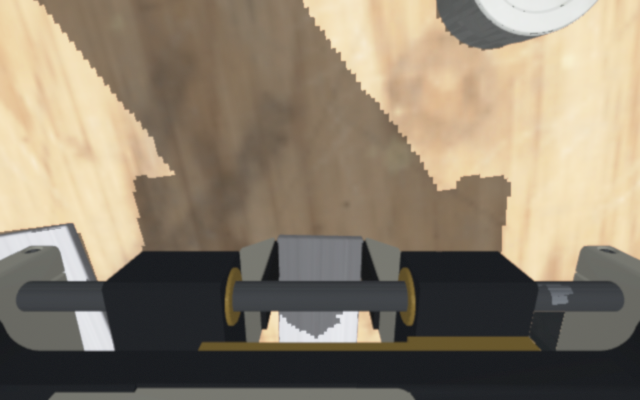

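arm_command(
  plan=[
    [[0,-0.03,0],[0,0,0]],
    [[0,-0.07,0],[0,-3,0]],
    [[-0.01,-0.1,-0.01],[0,-11,0]],
    [[-0.04,-0.1,-0.02],[0,-19,0]],
    [[-0.07,-0.1,-0.03],[0,-27.5,0]],
  ],
)

```text
clock: 15.85
position: [0.5329, -0.0906, 0.1253]
ee_rot: [-1.354, 0.942, -0.948]
force: [0.4, 0.7, -1.2]
width: 0.463
```

Run:
```python
from h import *
s=st();cl(-.135,0,.12,10.8,.6195,.057)
```

```text
t 15.85 pos [ 0.5329 -0.0906  0.1253] F [ 0.3938  0.6797 -1.1836] T [ 0.0493  0.0022 -0.0031] w 42.5990550250584 
R [[0.34573317866770303, 0.003984199773698849, 0.9383244083580525], [-0.9383299937978018, -0.001006637884402195, 0.3457395109321278], [0.002322048178526992, -0.9999915563805191, 0.0033904660334023173]] 
q [-0.6059  0.6205  1.0047  1.9776 -0.6691  0.9133  1.1027]
shift mm [-130.71      5.0367   -0.8592] turn deg [ -0.0676 -80.573    0.247 ]
```

arm_command(
  plan=[
    [[-0.02,0,0],[0,-8.5,0]],
    [[-0.045,0,0],[0,-17,0]],
    [[-0.07,0,0],[0,-25.5,0]],
    [[-0.09,0,0],[0,-34,0]],
    [[-0.11,0,0],[0,-42.5,0]],
  ],
)

```text
clock: 16.35
position: [0.4946, 0.0135, 0.1243]
ee_rot: [-1.539, 0.37, -0.373]
force: [-0.7, -0.0, -0.8]
width: 0.459
```

Run:
```python
from h import *
s=st();cl(-.135,0,.12,10.8,.6195,.057)
```

```text
t 16.35 pos [0.4946 0.0135 0.1243] F [-0.7236 -0.0442 -0.8059] T [0.0302 0.103  0.0111] w 42.23623521995799 
R [[0.8898823665090303, 0.0020405115982507493, 0.4561854996475725], [-0.45618499894094744, -0.0007315421879567907, 0.8898846619575342], [0.0021495389123561415, -0.9999976505764625, 0.00027986428786686]] 
q [-0.7476  0.4798  0.8392  2.0787 -0.5026  0.792   1.4965]
shift mm [-15.1793   4.2469  12.6409] turn deg [  0.0253 -37.9412   0.1239]
```

arm_command(
  plan=[
    [[-0.006,0,0.004],[0,-8.5,0]],
    [[-0.012,0,0.008],[0,-17,0]],
    [[-0.015,0.004,0.0125],[0,-25.5,0]],
    [[-0.015,0.004,0.0125],[0,-34,0]],
    [[-0.015,0.02,0.0125],[0,-38,0]],
  ],
)

```text
clock: 16.85
position: [0.4887, 0.0308, 0.1053]
ee_rot: [-1.566, -0.152, 0.145]
force: [-0.4, 0.6, -0.6]
width: 0.461
```

arm_command(
  plan=[
    [[0,0.015,0],[0,0,0]],
    [[0,0.03,0],[0,0,0]],
    [[0,0.04,0],[0,0,0]],
    [[0,0.04,0],[0,0,0]],
  ],
)

```text
clock: 17.25
position: [0.4869, 0.0303, 0.0633]
ee_rot: [-1.567, -0.143, 0.144]
force: [0.2, -0.2, -1.1]
width: 0.465
```

Run:
```python
from h import *
s=st();cl(-.130,0,.052,10.8,.6195,.057);print(s["dq"])
```

```text
t 17.25 pos [0.4869 0.0303 0.0633] F [ 0.2339 -0.1819 -1.1255] T [0.0498 0.0795 0.0171] w 42.75522429920543 
R [[0.983352740424251, -6.079083309006028e-05, -0.18170686339428693], [0.1817065985284298, -0.0014109101069486596, 0.9833517790617445], [-0.0003161508239346994, -0.9999990028180752, -0.0013763762246576938]] 
q [-0.5868  0.5188  0.5622  2.1296 -0.4727  0.6157  2.0628]
shift mm [ 5.2482 11.2487  1.3977] turn deg [ 0.0788 -0.3308 -0.0183]
[-0.0115 -0.0239  0.0204 -0.0179  0.021   0.0263 -0.0185]
```

arm_command(
  plan=[
    [[0,0.006,0.0014],[0,-0.3,0]],
    [[0,0.0105,0.0014],[0,-0.3,0]],
    [[0,0.0105,0.0014],[0,-0.3,0]],
  ],
)

```text
clock: 17.55
position: [0.4874, 0.0321, 0.0536]
ee_rot: [-1.567, -0.149, 0.147]
force: [-0.2, 0.5, -1.1]
width: 0.464
```

Run:
```python
from h import *
s=st();cl(-.061,0,.0525,10.8,.6195,.057);p=cam("top",s);save(p,"t13",(230,140,310,220),7);p=cam("scene",s);save(p,"s13",(220,120,340,210),6)
```

```text
t 17.55 pos [0.4874 0.0321 0.0536] F [-0.159   0.4872 -1.063 ] T [0.0762 0.1167 0.0262] w 42.683195401179226 
R [[0.9822748589244577, 0.0018627936754323365, -0.18743700681738287], [0.18743864440958247, -0.0007457201531891888, 0.9822760296797186], [0.0016900020221789769, -0.9999979869485618, -0.0010816616796088252]] 
q [-0.5751  0.5343  0.5431  2.135  -0.4892  0.5922  2.079 ]
shift mm [73.4004  1.1841 -0.277 ] turn deg [0.062  0.0033 0.0968]
```

View pics/t13.png

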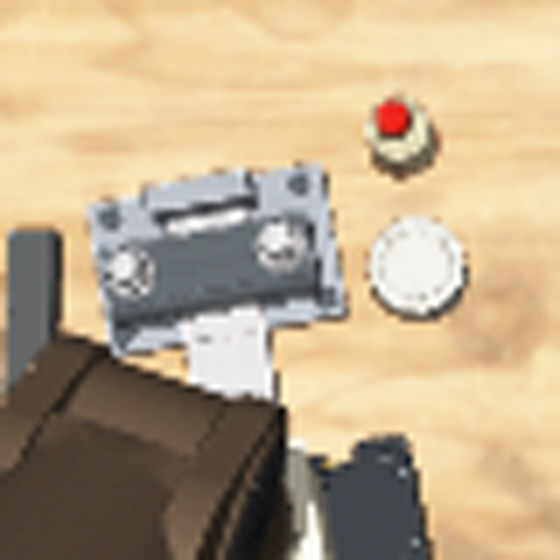

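View pics/s13.png

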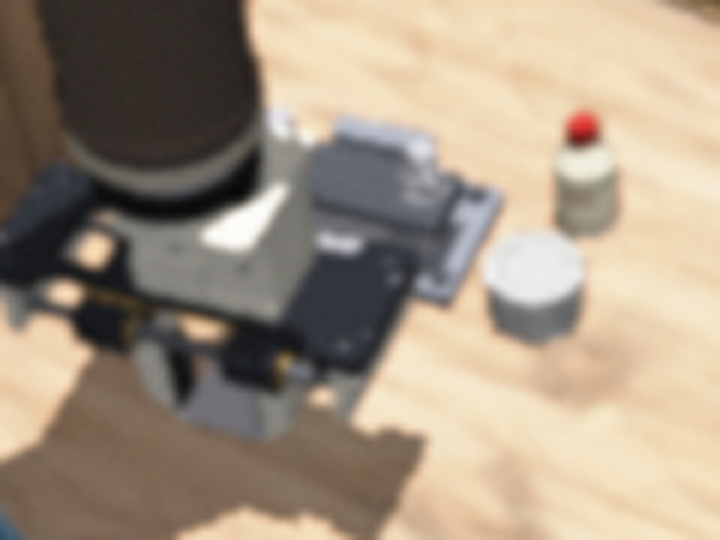

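arm_command(
  plan=[
    [[0.012,0,0],[0,0,0]],
    [[0.025,0.001,0],[0,0,0]],
    [[0.04,0.001,0],[0,0,0]],
    [[0.053,0.001,0],[0,0,0]],
    [[0.063,0.001,0],[0,0,0]],
  ],
)

```text
clock: 18.15
position: [0.5513, 0.0442, 0.0532]
ee_rot: [-1.567, -0.151, 0.146]
force: [0.1, 0.1, -1.3]
width: 0.46
```

Run:
```python
from h import *
s=st();cl(-.061,0,.0525,10.8,.6195,.057)
```

```text
t 18.15 pos [0.5513 0.0442 0.0532] F [ 0.1421  0.0908 -1.3231] T [ 0.0616  0.0201 -0.0049] w 42.34089631931112 
R [[0.9822075045773553, 0.0034305175125731585, -0.18776754112870542], [0.18777113268290008, -0.0007538251113918815, 0.9822125195082182], [0.0032279533616344364, -0.9999938316296241, -0.0013845648405723665]] 
q [-0.5593  0.6115  0.5448  1.98   -0.492   0.6786  2.0552]
shift mm [ 8.4155  0.7194 -0.219 ] turn deg [0.0793 0.0227 0.185 ]
```

arm_command(
  plan=[
    [[0.004,0,0],[0,0,0]],
    [[0.008,0.001,0],[0,0,0]],
    [[0.011,0.002,0],[0,0,0]],
    [[0.011,0.003,0],[0,0,0]],
  ],
)

```text
clock: 18.55
position: [0.5556, 0.0449, 0.0486]
ee_rot: [-1.566, -0.142, 0.153]
force: [-12.0, -1.5, 7.3]
width: 0.465
```

Run:
```python
from h import *
s=st();cl(-.061,0,.0525,10.8,.6195,.057)
```

```text
t 18.55 pos [0.5556 0.0449 0.0486] F [-11.9686  -1.5275   7.3121] T [-0.5356  2.6189  0.0445] w 42.79611599565578 
R [[0.9824284737459837, -0.0068057869514406705, -0.1865153485295758], [0.18651049660333063, -0.001346381269036967, 0.9824520456054117], [-0.0069374800840456274, -0.9999759339711384, -5.337259113047388e-05]] 
q [-0.5533  0.6285  0.5416  1.9626 -0.4944  0.691   2.054 ]
shift mm [ 3.9855 -3.9622 -0.053 ] turn deg [ 0.0029 -0.0505 -0.3975]
```

arm_command(
  plan=[
    [[-0.002,-0.001,0],[0,0,0]],
    [[-0.003,-0.001,0],[0,0,0]],
  ],
)

```text
clock: 18.75
position: [0.5553, 0.0449, 0.0504]
ee_rot: [-1.567, -0.147, 0.149]
force: [-5.4, -1.8, 0.3]
width: 0.461
```

arm_command(
  plan=[
    [[0,0,0],[0,0,0]],
    [[0,0,0],[0,0,0]],
    [[0,0,0],[0,0,0]],
  ],
  fingers=-1,
)

```text
clock: 19.05
position: [0.5583, 0.0454, 0.0513]
ee_rot: [-1.567, -0.151, 0.145]
force: [0.8, -0.4, -0.3]
width: 0.674
```

arm_command(
  plan=[
    [[0,-0.03,0],[0,0,0]],
    [[0,-0.08,0],[0,0,0]],
    [[0,-0.12,0],[0,0,0]],
    [[0,-0.12,0],[0,0,0]],
    [[0,-0.12,0],[0,0,0]],
  ],
)

```text
clock: 19.55
position: [0.558, 0.0458, 0.172]
ee_rot: [-1.566, -0.152, 0.144]
force: [-0.1, 0.4, -0.6]
width: 1.0
```

Run:
```python
from h import *
s=st()
p=cam("wrist",s);save(p,"w14z",(230,160,410,290),4.4);save(p,"w14")
import pickle;pickle.dump({k:p[k] for k in p},open("w14.pkl","wb"))
rel([.43,-.13,.17],down(-88))
```

```text
t 19.55 pos [0.558  0.0458 0.172 ] F [-0.149   0.3898 -0.6108] T [-0.0149  0.0805 -0.0019] w 92.03730388964706 
R [[0.9822018394114245, 0.0050540352498873176, -0.187760494738662], [0.18776132005988663, 0.00031493864952686357, 0.9822146341319782], [0.005023280420505677, -0.9999871786884769, -0.0006396190092810006]] 
q [-0.6582  0.4606  0.6728  1.8723 -0.3544  0.9249  1.9391]
shift mm [-157.8193    0.5812 -148.7841] turn deg [-0.0978 98.8211  0.1417]
```

View pics/w14z.png

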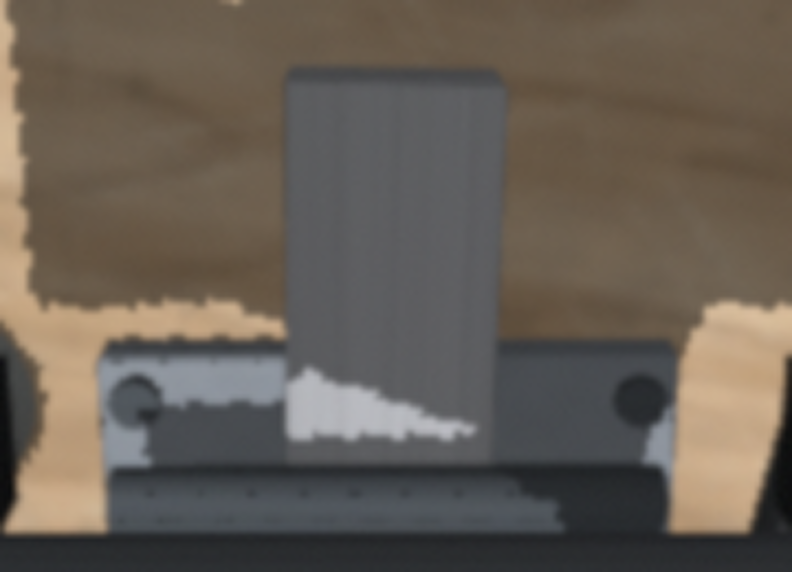

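```bash
cat > chk.py <<'E'
from h import *
import pickle,sys
def chk(pk,bedL,bedR,rearL,rearR,zt):
    p=pickle.load(open(pk,"rb"))
    Z=lambda u,v:np.array([230+(u+.5)/4.4-.5,160+(v+.5)/4.4-.5])
    bl,br=[ray(p,Z(*q),.012)[:2] for q in(bedL,bedR)]
    pl,pr=[ray(p,Z(*q),zt)[:2] for q in(rearL,rearR)]
    d=bl-br;L=np.linalg.norm(d);m=(bl+br)/2;yd=-d/L if d[1]<0 else d/L
    xd=np.array([yd[1],-yd[0]]);print("bed width",L,"yaw",np.degrees(np.arctan2(xd[1],xd[0])),"origin",m+.010*xd)
    q=(pl+pr)/2;print("rear",(q-m)@xd-.010,(q-m)@yd,"w",np.linalg.norm(pl-pr))
E
python3 -c "
from chk import *
chk('w14.pkl',(98,355),(678,356),(287,83),(503,83),.030)
chk('w14.pkl',(98,355),(678,356),(292,70),(500,70),.024)"
```

```text
bed width 0.128807422949854 yaw 10.592464416657933 origin [0.6191 0.0568]
rear -0.07587602798243831 0.0014476009087350794 w 0.04257316780299949
bed width 0.128807422949854 yaw 10.592464416657933 origin [0.6191 0.0568]
rear -0.07720310383775943 0.001642019507372258 w 0.04176638459350469
```

arm_command(
  plan=[
    [[-0.025,0,-0.02],[0,8.5,0]],
    [[-0.05,0,-0.045],[0,17,0]],
    [[-0.08,0,-0.07],[0,25.5,0]],
    [[-0.11,0,-0.1],[0,34,0]],
    [[-0.14,0,-0.12],[0,42.5,0]],
  ],
)

```text
clock: 20.1
position: [0.4403, -0.1005, 0.1699]
ee_rot: [-1.527, 0.438, -0.44]
force: [-0.3, -0.4, 0.5]
width: 1.001
```

Run:
```python
from h import *
s=st();rel([.4095,-.141,.13],down(-88.2))
```

```text
t 20.1 pos [ 0.4403 -0.1005  0.1699] F [-0.2631 -0.3565  0.4712] T [-0.0701 -0.0722  0.0001] w 92.10984674649717 
R [[0.8469103969032852, 0.00070153683352564, 0.5317351666602381], [-0.5317333296987994, -0.0018237205994374728, 0.8469098772187056], [0.0015638748504292477, -0.999998090942801, -0.001171497420313361]] 
q [-0.6357  0.3397  0.9535  2.1307 -0.3704  0.8429  1.5524]
shift mm [ -4.6248  39.9444 -50.6028] turn deg [ 0.0178 56.0772  0.1152]
```

arm_command(
  plan=[
    [[0,0,-0.01],[0,8.5,0]],
    [[0,0.01,-0.02],[0,17,0]],
    [[-0.002,0.02,-0.03],[0,25.5,0]],
    [[-0.003,0.03,-0.04],[0,34,0]],
    [[-0.004,0.035,-0.048],[0,42.5,0]],
  ],
)

```text
clock: 20.6
position: [0.412, -0.1377, 0.1343]
ee_rot: [-1.326, 1.009, -1.009]
force: [0.1, 0.2, -0.0]
width: 1.0
```

arm_command(
  plan=[
    [[0,0,0],[0,8.5,0]],
    [[0,0,0],[0,13.5,0]],
    [[0,0,0],[0,13.5,0]],
  ],
)

```text
clock: 20.9
position: [0.4126, -0.1375, 0.1347]
ee_rot: [-1.229, 1.18, -1.182]
force: [0.1, 0.4, -0.6]
width: 0.998
```

Run:
```python
from h import *
s=st();rel([.4095,-.141,.0237],down(-88.2));print(s["dq"])
p=cam("wrist",s);save(p,"w15")
import pickle;pickle.dump({k:p[k] for k in p},open("w15.pkl","wb"))
```

```text
t 20.9 pos [ 0.4126 -0.1375  0.1347] F [ 0.13    0.4403 -0.5758] T [-0.145   0.077   0.0089] w 91.82457558955085 
R [[0.03837758156729007, -0.0004742608040626539, 0.9992631967153277], [-0.9992613891322242, -0.0019785923804653827, 0.038376573084755505], [0.0019589340426920954, -0.9999979301222987, -0.0005498441003483623]] 
q [-0.6528  0.4928  1.1772  2.2115 -0.6291  0.8324  0.971 ]
shift mm [  3.2013 111.0472  -3.2018] turn deg [0.0311 0.3994 0.1123]
[ 0.0064 -0.0213 -0.0217 -0.0048  0.0285 -0.0122  0.0783]
```

View pics/w15.png

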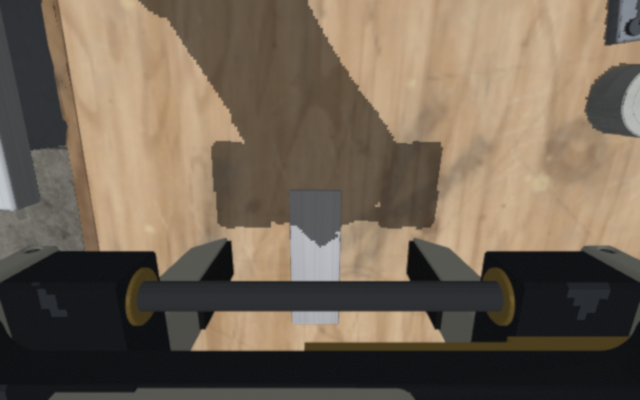

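Run:
```python
from h import *
import pickle;p=pickle.load(open("w15.pkl","rb"))
c=[ray(p,q,.006)[:2] for q in[(289.5,190.5),(341,190.5),(338,322.5),(291,323)]]
print(c);r=(c[0]+c[1])/2;f=(c[2]+c[3])/2;print("center",(r+f)/2,"yaw",np.degrees(np.arctan2(*(f-r)[::-1])),"rear",r,"len",np.linalg.norm(f-r))
u=(f-r)/np.linalg.norm(f-r);g=r+.0145*u;print("grip",g);rel([*g,.0235],down(np.degrees(np.arctan2(u[1],u[0]))))
```

```text
[array([ 0.3876, -0.1288]), array([ 0.4305, -0.1272]), array([ 0.4347, -0.2561]), array([ 0.3903, -0.2583])]
center [ 0.4108 -0.1926] yaw -88.45602244436127 rear [ 0.409 -0.128] len 0.12920646002705297
grip [ 0.4094 -0.1425]
shift mm [  4.6242 111.4562  -3.562 ] turn deg [0.0038 0.851  0.1096]
```

arm_command(
  plan=[
    [[0.002,0.045,-0.003],[0,0.7,0.1]],
    [[0.003,0.085,-0.0035],[0,0.7,0.1]],
    [[0.004,0.103,-0.0035],[0,0.7,0.1]],
    [[0.004,0.107,-0.0035],[0,0.7,0.1]],
    [[0.004,0.107,-0.0035],[0,0.7,0.1]],
  ],
)

```text
clock: 21.45
position: [0.4099, -0.1419, 0.0286]
ee_rot: [-1.221, 1.188, -1.188]
force: [-0.7, -0.6, 0.3]
width: 1.0
```

Run:
```python
from h import *
s=st();rel([.4094,-.1425,.0235],down(-88.4))
```

```text
t 21.45 pos [ 0.4099 -0.1419  0.0286] F [-0.6531 -0.6001  0.2611] T [-0.109   0.0395  0.0208] w 92.03533283563557 
R [[0.028717346601427857, 0.0008907864298623447, 0.9995871750396308], [-0.9995869635538759, 0.0011289048628048692, 0.02871633449716382], [-0.00110285870161414, -0.9999989660361389, 0.000922837654826203]] 
q [-0.4057  0.6386  0.8685  2.2917 -0.9186  0.6114  1.2022]
shift mm [ 0.5949  5.0999 -0.5169] turn deg [-0.0528  0.0456 -0.0632]
```

arm_command(
  plan=[
    [[0,0.006,0],[0,0,0]],
    [[0,0.006,0],[0,0,0]],
    [[0,0.006,0],[0,0,0]],
    [[0,0.006,0],[0,0,0]],
    [[0,0.006,0],[0,0,0]],
  ],
  fingers=1,
  squeeze=50,
)

```text
clock: 21.95
position: [0.4105, -0.1416, 0.023]
ee_rot: [-1.22, 1.187, -1.189]
force: [0.7, 0.9, -0.4]
width: 0.617
```

arm_command(
  plan=[
    [[0,0,0],[0,0,0]],
    [[0,0,0],[0,0,0]],
    [[0,0,0],[0,0,0]],
  ],
)

```text
clock: 22.25
position: [0.4103, -0.1416, 0.0228]
ee_rot: [-1.22, 1.188, -1.189]
force: [-1.8, 0.4, 2.9]
width: 0.471
```

Run:
```python
from h import *
s=st()
```

```text
t 22.25 pos [ 0.4103 -0.1416  0.0228] F [-1.7977  0.3547  2.9329] T [0.0657 0.2279 0.0157] w 43.2890366145037 
R [[0.027867000291155547, 0.002109867920195574, 0.9996094130970017], [-0.9996109791701719, 0.0012084435124192772, 0.027864493297517945], [-0.0011491811096893123, -0.9999970440564495, 0.0021427228333388837]] 
q [-0.3937  0.6468  0.8507  2.2943 -0.9384  0.5989  1.2166]
```

arm_command(
  plan=[
    [[0,-0.03,0],[0,0,0]],
    [[0,-0.07,0],[0,-5,0]],
    [[-0.02,-0.1,0.01],[0,-13,0]],
    [[-0.05,-0.1,0.025],[0,-21,0]],
    [[-0.08,-0.1,0.04],[0,-29.5,0]],
  ],
)

```text
clock: 22.75
position: [0.4488, -0.0598, 0.1238]
ee_rot: [-1.416, 0.794, -0.799]
force: [0.7, -0.5, -1.3]
width: 0.466
```

Run:
```python
from h import *
s=st();cl(-.135,0,.12,10.8,.6193,.057)
```

```text
t 22.75 pos [ 0.4488 -0.0598  0.1238] F [ 0.6604 -0.4537 -1.3116] T [-0.1095  0.0524 -0.0008] w 42.89456027011805 
R [[0.5206185144743947, 0.004186733689348798, 0.8537791480514669], [-0.8537888557321551, 0.0014100512442435376, 0.5206175194738127], [0.0009758145580270328, -0.999990241460637, 0.004308685349995178]] 
q [-0.7156  0.4629  0.9924  2.1815 -0.5678  0.7744  1.1987]
shift mm [-58.3459   4.1308  79.9952] turn deg [ -0.182  -69.426    0.1985]
```

arm_command(
  plan=[
    [[-0.01,0,0.014],[0,-8.5,0]],
    [[-0.02,0,0.028],[0,-17,0]],
    [[-0.03,0,0.042],[0,-25.5,0]],
    [[-0.04,0,0.056],[0,-34,0]],
    [[-0.05,0,0.07],[0,-42.5,0]],
  ],
)

```text
clock: 23.25
position: [0.482, 0.0189, 0.123]
ee_rot: [-1.558, 0.219, -0.221]
force: [0.4, 0.5, -0.7]
width: 0.465
```

Run:
```python
from h import *
s=st();cl(-.135,0,.12,10.8,.6193,.057)
```

```text
t 23.25 pos [0.482  0.0189 0.123 ] F [ 0.3521  0.4503 -0.6688] T [-0.0604  0.0944  0.0094] w 42.81785060699443 
R [[0.9609752473859582, 0.0017405484194840948, 0.2766288929282262], [-0.2766308070303728, 0.0009719706924983251, 0.9609757811072543], [0.0014037497003442367, -0.9999980128801118, 0.0014155290906328055]] 
q [-0.717   0.4385  0.7605  2.1051 -0.4416  0.7572  1.615 ]
shift mm [ 1.0091  2.9892 13.592 ] turn deg [ -0.0608 -26.8592   0.098 ]
```

arm_command(
  plan=[
    [[0,0,0.004],[0,-8.5,0]],
    [[0.001,0,0.009],[0,-17,0]],
    [[0.001,0.003,0.0125],[0,-25.5,0]],
    [[0.001,0.01,0.0125],[0,-26.9,0]],
    [[0.001,0.025,0.0125],[0,-26.9,0]],
  ],
)

```text
clock: 23.75
position: [0.487, 0.0299, 0.0981]
ee_rot: [-1.565, -0.145, 0.139]
force: [0.1, -0.2, -1.3]
width: 0.465
```

arm_command(
  plan=[
    [[0,0.015,0],[0,0,0]],
    [[0,0.03,0],[0,0,0]],
    [[0,0.036,0],[0,0,0]],
    [[0,0.036,0],[0,0,0]],
  ],
)

```text
clock: 24.15
position: [0.4858, 0.0296, 0.0612]
ee_rot: [-1.566, -0.142, 0.142]
force: [0.1, 0.9, -1.3]
width: 0.473
```

Run:
```python
from h import *
s=st();cl(-.065,0,.0550,10.8,.6193,.057);print(s["dq"])
p=cam("scene",s);save(p,"s16",(220,120,340,210),6)
p=cam("wrist",s);save(p,"w16")
```

```text
t 24.15 pos [0.4858 0.0296 0.0612] F [ 0.1456  0.9413 -1.2617] T [-0.024   0.0727 -0.0099] w 43.47283144383866 
R [[0.9837182772571255, 7.001403645955084e-05, -0.17971740619179838], [0.17971738635969992, 0.00022707144290834425, 0.983718257164417], [0.00010968277666274784, -0.9999999717682968, 0.0002107915889910661]] 
q [-0.5663  0.5159  0.536   2.1324 -0.459   0.6054  2.0481]
shift mm [71.2407  6.2381  2.502 ] turn deg [-0.0121 -0.4467  0.0063]
[-0.009  -0.0243  0.0135 -0.016   0.0157  0.0156 -0.0041]
```

View pics/w16.png

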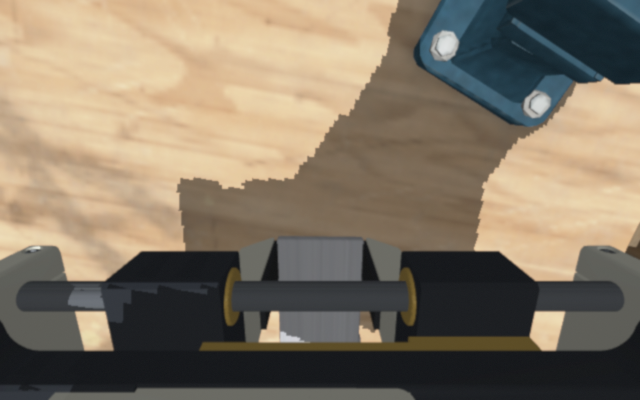

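View pics/s16.png

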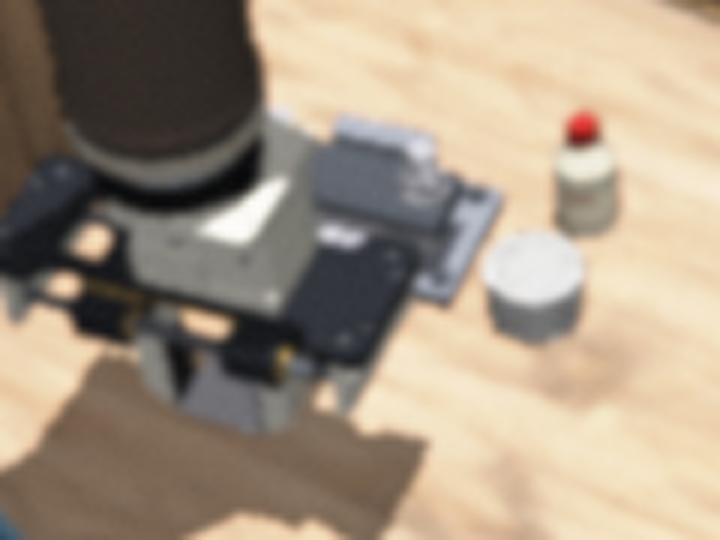

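arm_command(
  plan=[
    [[0,0.004,0.0025],[0,-0.4,0]],
    [[0,0.006,0.0025],[0,-0.4,0]],
    [[0,0.006,0.0025],[0,-0.4,0]],
  ],
)

```text
clock: 24.55
position: [0.4861, 0.0327, 0.0561]
ee_rot: [-1.565, -0.151, 0.148]
force: [-0.5, -0.2, -1.1]
width: 0.465
```

Run:
```python
from h import *
s=st();cl(-.065,0,.0550,10.8,.6193,.057)
```

```text
t 24.55 pos [0.4861 0.0327 0.0561] F [-0.5312 -0.1575 -1.1481] T [ 0.0947  0.1296 -0.0642] w 42.78096727735108 
R [[0.9819361206039974, 0.0020676874131374673, -0.18920142632108633], [0.18919932881908147, 0.001168644731832591, 0.9819380063139933], [0.0022514501062620984, -0.9999971794651485, 0.0007563294035667911]] 
q [-0.563   0.5236  0.5239  2.1357 -0.4672  0.5913  2.0581]
shift mm [70.3824  1.2241 -1.2403] turn deg [-0.0435  0.1061  0.129 ]
```

Slide in, watching force.

arm_command(
  plan=[
    [[0.008,0.001,-0.001],[0,0,0]],
    [[0.016,0.001,-0.001],[0,0,0]],
    [[0.024,0.001,-0.001],[0,0,0]],
    [[0.032,0.001,-0.001],[0,0,0]],
    [[0.038,0.001,-0.001],[0,0,0]],
  ],
)

```text
clock: 25.05
position: [0.5248, 0.0389, 0.0552]
ee_rot: [-1.565, -0.151, 0.147]
force: [0.5, 0.5, -1.3]
width: 0.464
```

Run:
```python
from h import *
s=st();cl(-.065,0,.0550,10.8,.6193,.057)
```

```text
t 25.05 pos [0.5248 0.0389 0.0552] F [ 0.4891  0.4938 -1.2994] T [0.0539 0.0456 0.029 ] w 42.724985394233315 
R [[0.9819421410041884, 0.002524525849545503, -0.1891646332942427], [0.18916290148830833, 0.0009101626180206268, 0.9819452980204819], [0.002651116865568376, -0.9999963991801388, 0.0004161803952189014]] 
q [-0.5512  0.5714  0.5237  2.0431 -0.47    0.6418  2.0478]
shift mm [31.2689  0.2641  0.0308] turn deg [-0.024   0.104   0.1519]
```

arm_command(
  plan=[
    [[0.008,0,0],[0,0,0]],
    [[0.016,0,0],[0,0,0]],
    [[0.024,0,0],[0,0,0]],
    [[0.028,0.001,0],[0,0,0]],
    [[0.032,0.0015,0],[0,0,0]],
  ],
)

```text
clock: 25.55
position: [0.5553, 0.0447, 0.0536]
ee_rot: [-1.565, -0.151, 0.148]
force: [-0.0, -0.9, -0.9]
width: 0.468
```

Run:
```python
from h import *
s=st();cl(-.065,0,.0550,10.8,.6193,.057)
```

```text
t 25.55 pos [0.5553 0.0447 0.0536] F [-0.0161 -0.8562 -0.8823] T [-0.0149  0.0593 -0.0297] w 43.03509763126302 
R [[0.9819885182622687, 0.0017682854741878362, -0.18893232430570356], [0.1889309825702419, 0.0008988464136653884, 0.9819899571279573], [0.001906259719115358, -0.9999980326188678, 0.0005485729457976318]] 
q [-0.542   0.6116  0.523   1.9671 -0.4731  0.6828  2.0374]
shift mm [ 0.1429 -1.432   0.0553] turn deg [-0.0315  0.0905  0.1092]
```

arm_command(
  plan=[
    [[0.002,0,0],[0,0,0]],
    [[0.004,0,0],[0,0,0]],
    [[0.006,0.001,0],[0,0,0]],
    [[0.006,0.001,0],[0,0,0]],
  ],
)

```text
clock: 25.95
position: [0.556, 0.0448, 0.0527]
ee_rot: [-1.563, -0.143, 0.154]
force: [-18.5, -2.8, 22.4]
width: 0.465
```

Run:
```python
from h import *
s=st();cl(-.065,0,.0550,10.8,.6193,.057)
```

```text
t 25.95 pos [0.556  0.0448 0.0527] F [-18.4551  -2.783   22.389 ] T [-0.6366  4.2667  0.1448] w 42.809287767368986 
R [[0.9821451904970077, -0.007426932713380685, -0.18797783234750715], [0.18799372756644692, 0.0014971536611767533, 0.982169087747414], [-0.007013072027943379, -0.9999712991888247, 0.0028666390329333824]] 
q [-0.5395  0.6178  0.5234  1.9581 -0.4724  0.6957  2.0361]
shift mm [-0.5187 -2.2998  0.1114] turn deg [-0.1641  0.0354 -0.4019]
```

arm_command(
  plan=[
    [[-0.002,-0.001,0],[0,0,0]],
    [[-0.002,-0.0015,0],[0,0,0]],
  ],
)

```text
clock: 26.15
position: [0.5558, 0.0448, 0.0536]
ee_rot: [-1.565, -0.146, 0.152]
force: [-8.4, -2.5, -0.9]
width: 0.467
```

arm_command(
  plan=[
    [[0,0,0],[0,0,0]],
    [[0,0,0],[0,0,0]],
    [[0,0,0],[0,0,0]],
  ],
  fingers=-1,
)

```text
clock: 26.45
position: [0.5597, 0.0456, 0.0545]
ee_rot: [-1.565, -0.152, 0.147]
force: [0.1, -0.1, 1.1]
width: 0.682
```

arm_command(
  plan=[
    [[0,-0.03,0],[0,0,0]],
    [[0,-0.08,0],[0,0,0]],
    [[0,-0.115,0],[0,0,0]],
    [[0,-0.115,0],[0,0,0]],
    [[0,-0.115,0],[0,0,0]],
  ],
)

```text
clock: 26.95
position: [0.5595, 0.0458, 0.1701]
ee_rot: [-1.564, -0.153, 0.146]
force: [0.4, 0.6, -0.8]
width: 0.998
```

Run:
```python
from h import *
s=st()
p=cam("wrist",s);save(p,"w17z",(230,160,410,290),4.4);save(p,"w17")
import pickle;pickle.dump({k:p[k] for k in p},open("w17.pkl","wb"))
```

```text
t 26.95 pos [0.5595 0.0458 0.1701] F [ 0.3605  0.5942 -0.7547] T [0.0413 0.0558 0.014 ] w 91.82745206889037 
R [[0.9818814038684556, 0.0043135250588904606, -0.18944736007365415], [0.18944074164900296, 0.0018981742187967332, 0.9818903209310653], [0.0045950125991290475, -0.9999888951564418, 0.0010466245804612861]] 
q [-0.6358  0.4597  0.6429  1.8689 -0.3431  0.92    1.9288]
```

View pics/w17z.png

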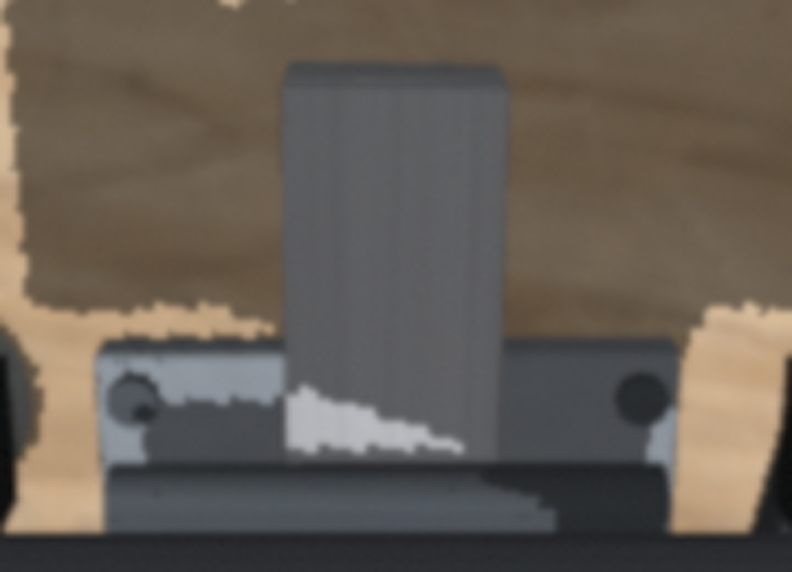

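```bash
python3 -c "
from chk import *
chk('w17.pkl',(98,353),(678,354),(283,88),(507,88),.036)
chk('w17.pkl',(98,353),(678,354),(290,64),(501,65),.024)"
python3 - <<'E'
from h import *
s=observe();rel([.45,.0,.25],down(-10))
E
```

```text
bed width 0.12788378138359138 yaw 10.649450557424604 origin [0.6191 0.0569]
rear -0.07532782899731146 0.0013334338965937222 w 0.04293381639424025
bed width 0.12788378138359138 yaw 10.649450557424604 origin [0.6191 0.0569]
rear -0.0773962524351559 0.0014418862675770231 w 0.042029780602234945
shift mm [-115.1884  -81.3006  -24.2432] turn deg [-0.0802 20.9184  0.125 ]
```

```bash
python3 -c "
from chk import *
chk('w17.pkl',(98,353),(678,354),(290,64),(501,65),.012)
chk('w14.pkl',(98,355),(678,356),(292,70),(500,70),.012)
import pickle
p=pickle.load(open('w17.pkl','rb'));save(p,'w17y',(285,165,355,190),11)"
```

```text
bed width 0.12788378138359138 yaw 10.649450557424604 origin [0.6191 0.0569]
rear -0.07487875736330796 0.0014643170747777542 w 0.043808844118051894
bed width 0.128807422949854 yaw 10.592464416657933 origin [0.6191 0.0568]
rear -0.07463294278815018 0.0016465048356374852 w 0.04352223915681499
```

View pics/w17y.png

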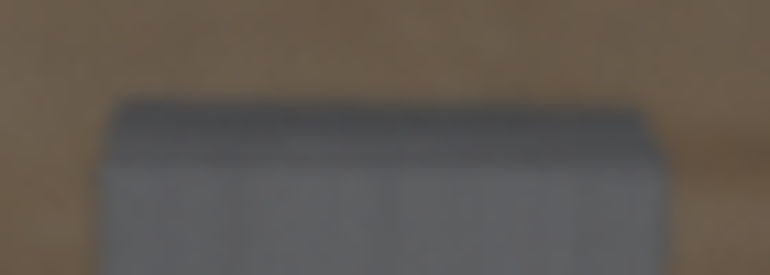

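arm_command(
  plan=[
    [[-0.025,-0.03,-0.005],[0,5,0]],
    [[-0.06,-0.06,-0.012],[0,11,0]],
    [[-0.1,-0.08,-0.02],[0,16,0]],
    [[-0.13,-0.08,-0.02],[0,20,0]],
    [[-0.13,-0.08,-0.02],[0,20,0]],
  ],
)

```text
clock: 27.5
position: [0.4309, 0.0003, 0.2479]
ee_rot: [-1.564, 0.129, -0.126]
force: [-1.1, 0.1, -0.3]
width: 1.002
```

arm_command(
  plan=[
    [[-0.03,-0.01,0.01],[0,0,0]],
    [[-0.05,-0.02,0.02],[0,0,0]],
    [[-0.05,-0.02,0.02],[0,0,0]],
  ],
)

```text
clock: 27.8
position: [0.3871, 0.0305, 0.2688]
ee_rot: [-1.565, 0.121, -0.122]
force: [-0.1, -0.2, 1.1]
width: 1.0
```

Run:
```python
from h import *
s=st()
p=cam("top",s);save(p,"t18",(215,120,435,285),3.6)
p=cam("scene",s);save(p,"s18",(220,110,440,275),3.6)
```

```text
t 27.8 pos [0.3871 0.0305 0.2688] F [-0.1294 -0.2422  1.1401] T [-0.0196  0.019  -0.0001] w 91.95963581458984 
R [[0.9880391710815721, 0.0010330650308920664, 0.1541996406775391], [-0.15420143481474463, 0.001970381576537228, 0.9880374664442221], [0.0007168748246950268, -0.9999975251834802, 0.0021061142896167673]] 
q [-1.0018 -0.0329  0.7943  2.1121  0.0251  1.0513  1.1958]
```

View pics/t18.png

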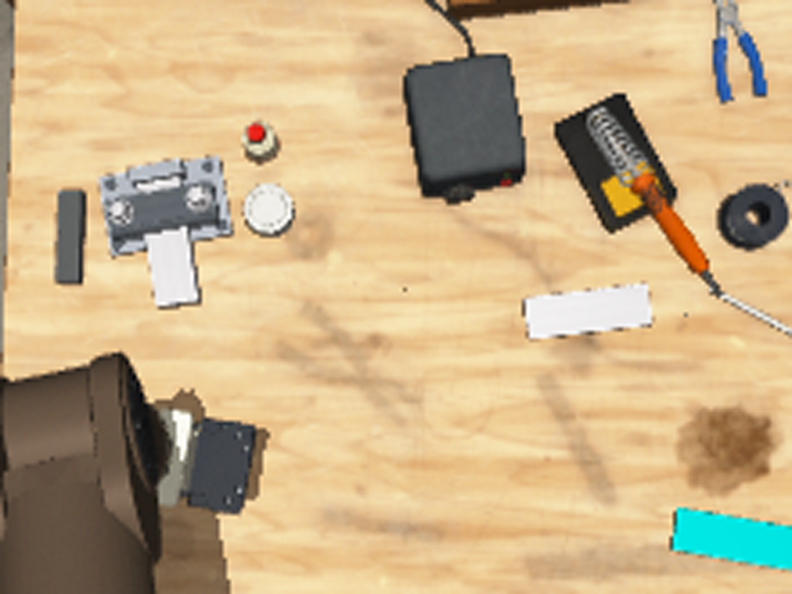

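View pics/s18.png

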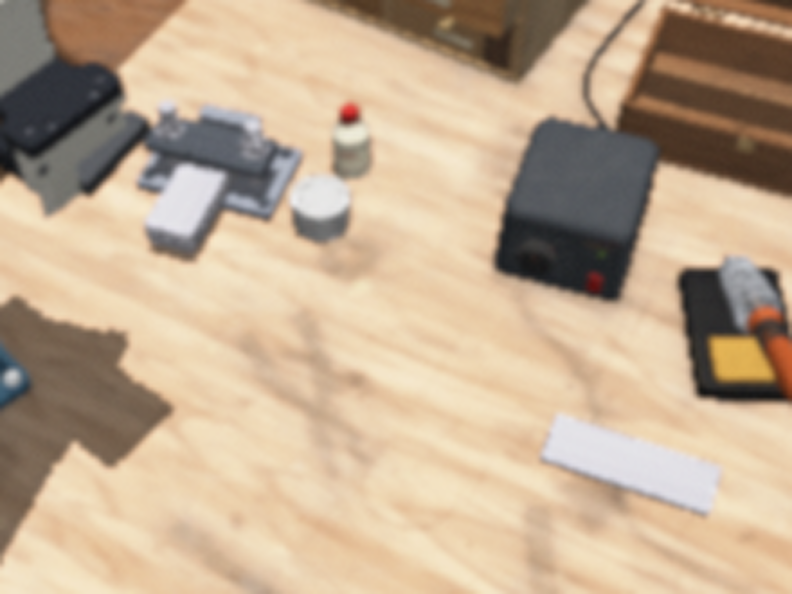

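Run:
```python
from h import *
print(observe()["force"],sign_off())
```

```text
the job is handed in; nothing more can be done
[0.3983 0.0382 0.1822] None
```

The gap is packed with the thick plate on the bed and two thin plates on top, and the job was handed in at about 28 s of the 69 s allowed. Each plate was slid in singly and pushed home against the stop, with 12 to 23 N of contact.

- **Home check:** in the wrist picture the thick plate's rear end lies at x ≈ -74.9 mm and the top thin plate's at ≈ -75.3 mm, against the -75 mm expected. The lower thin plate measured about -75.9 mm before it was covered. An earlier reading gave -77 mm for the thick plate; I had assumed the wrong edge height for it, and it agrees once corrected.
- **Snugness:** I measured the bar at about 28.5 mm above the bed (±1 mm), which leaves about 4.5 mm over the 24 mm stack. A third thin plate (6 mm) would not fit. I did not try to push one in; this rests on the measurement and on the stated 30 mm maximum.
- **The rest:** in the last top and scene pictures the third thin plate lies on the bench, clear of the clamp. The tin, bottle and stone appear where they stood, and the gripper is clear of everything.

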